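Hold the curing wand through its guide block over a board patch

ROBOT

A 6-joint arm with a two-finger parallel gripper is mounted at the origin on the work surface. World frame = base frame: x ahead of the robot, y to its left, z up, the work surface at z = 0. Lengths are in m, angles in rad, forces in N, time in s.
With the tool pointing down it reaches from about 0.4 to 0.825 m from the base axis. Payload 7 kg.
Tool frame: the origin (TCP) lies on the centre line of the jaws, within the pads' length; the fingertips stand 8 mm ahead of it and the grasp point (between the pads) lies 11 mm behind it (robot.tcp_to_tips is the distance from the TCP to the fingertips, in m); z points along the fingers, x is the direction in which the jaws open and shut, and the axes are right-handed (so a half turn about z gives the same grasp; the last joint's range is limited). The gripper opens to 85 mm and grips with 20 to 120 N. Pads are 22 mm wide; open, the fingers measure 114 mm over their backs; the gripper's body (76 mm by 85 mm) begins 54 mm behind the grasp point. The pads swing forward as they close: fully open they stand 13 mm farther back than shut.
Start: joints at [0.288, 0.359, 0.012, 0, -1.224, -0.288], TCP at [0.675, -0, 0.239] pointing down, gripper open.
Joint ranges: [-3.07, 3.07], [-1.43, 2.12], [-1.02, 1.25], [-3.03, 1.67], [-3.05, -0], [-3.03, 3.03]. Speed limits (rad/s): [2.39, 2.39, 3.01, 3.14, 3.14, 3.14].

INTERFACE

Orientations are given as a unit quaternion [x, y, z, w].
In Python, from bench import robot, capture, recognise, mark_of gives the robot as it stands.
- The arm moves only by the tool carry_out, never from a script. Its argument "motion" is a list of rows, each an object with "dp": the shift along the tool's x, y, z in mm, a list of three; "yaw": the turn about the tool's z in rad; "hand": the opening, from -1 (shut) to 1 (fully open), so that 0 is half open. A call has 1 to 5 rows; each row shifts and turns the pose as measured when the row begins, along the tool's axes as they then stand; what a row does not reach is not made up. A row lasts 1/12 s, in which the tool goes at most 41.7 mm and 7.16 degrees, less where a joint would pass 70% of its speed; a pose out of reach is approached as far as the arm can. A call with a gripper value outside its range is refused whole. The fingers move at their own pace and stop on an object; the grip force is fixed at half the most. Time passes only in rows, so rows that do not move let the fingers close. It gives the time, the measured TCP pose, the force and the opening at its end, in the units of the state.
- robot.get_state(): the state, without advancing time (a new reading comes with each control period).
- capture(name): name is "scene" or "side" or "wrist"; returns a dict with "pixels" (420x560x3 uint8, red, green, blue), "depth" (420x560 float32, m along the optical axis (not along the pixel's ray), 0 where there is no reading), "K" (3x3 intrinsics, pixels), "xyz" and "attitude" of the camera in the world. Camera axes: x right, y up, looking along -z (the intrinsics and any distortion apply to the point x, -y, -z); pixel columns grow to the right and rows downward; lengths in m; the calibration is good to about 2 mm. A picture is of the moment at which its call begins.
- robot.finish_job(): hands the job in, once; it reports no verdict.
Trained networks look in a picture, given as the dict that the camera call returned (one of the last four; its "shot" number tells which), for a name from the list of things; names that differ only in an ending like _2 or _b are one class to them, and where a whole thing is asked for, a point or a joint stands for the part that bears it (a point fixed in the world has none). Each returns a list of dicts, best first, with "confidence" (0 to 1); they miss things now and then, are a little off and sometimes report something else, mostly with a low value. They report only what shows in the picture. A call takes as long as a camera call. They do not tell look-alikes from the thing itself.
- recognise(picture, thing): "centre" ([column, row] in pixels, amid what is visible of it).
- mark_of(picture, thing): "centre" ([column, row] in pixels: a listed point, or the origin of a listed thing).
The state is a dict: "t": time; "joints": joint angles; "joint_velocities": joint speeds; "joint_torque": joint torques, N m; "position": TCP position; "ee_rot": TCP orientation; "contact_force": force on the tool from outside, world axes, zero at the start; "ft_torque": the same for the moment, N m; "width": finger opening in m.
Only numpy, scipy, OpenCV 4.12 (cv2) and the standard library are available. Lean on these libraries where they do the work, as an engineer would, in place of code of your own. Each camera call takes 0.05 s, during which the arm holds its last target.

TASK

Set the pierced plywood block across the two narrow rails on the board, with its hole right over the round patch, and let go of it. Then take the long-stemmed curing wand out of the rack by its handle and lower the stem through the block's hole, without it ever touching the block or the board, until its tip has come out below the block and hovers in the gap above the patch. Finish while still holding the wand there, upright, centred in the hole and still; leave the awl in the rack and the sanding block on the board where they are.

Things in the scene. Friction and masses are not known exactly. Their poses are not given: they have to be found in the camera images.
- patch (a point): round grey filled patch, 34 across, on the top face of the fixed white board offcut (about 300 x 200). Point: its centre, on the board's surface, 60 mm above the table. z up; x along the two rails: wooden battens 130 long (x), 12 wide, standing 40 mm above the board (tops 100 mm above the table), centred at y = -48 and +48 mm. Nothing else within 75 mm of the patch
- guide_center (a point): plywood guide block, loose, 52 (x) x 120 (y) x 40 (z), 0.11 to 0.22 kg, a vertical 30 mm round hole through its middle. Point: the block's centre, on the hole's axis, 20 mm above the underside. Starts flat on the table left or right of the board; grasp across the 52 mm. Seated, its length spans the rails (its x along patch x, either way round) and the point is 120 mm above the table
- guide: the same guide block; origin at the centre of its underside
- board: the fixed board with its rails; origin on the table right under the patch, axes as the patch
- rack: fixed wooden rack on the other side of the board from the block's start, 170 (x) x 64 (y), 95 high; its top is a shelf with two 18 mm holes at x = -50 and +50 mm on the centre line. Origin at the centre of its underside. The wand stands in one hole, a stubby awl in the other, either way round
- wand_handle (a point): curing wand, loose, 0.10 to 0.19 kg: upright aluminium handle 26 diameter, 70 long; below it a flange 34 diameter, 6 thick, and a steel stem 12 diameter, 85 long. Point: the handle's centre, 126 mm above the stem's tip; z up along the wand. Starts with the flange resting on the rack's top, stem hanging in the hole: point 136 mm above the table; lifts straight out
- wand_tip (a point): lower end of the wand's stem, on its axis, 126 mm below the handle's centre. In place, it lies in the 40 mm gap between the seated block's underside (100 mm above the table) and the patch (60 mm above the table)
- wand: the same wand; origin on the underside of its flange, on its axis
- awl: the short stubby awl standing in the rack's other hole: same flange and stem diameter as the wand but a 30 mm ball knob on top (highest point 43 mm above the rack's top). Not to be used. Origin on the underside of its flange
- sander: cork sanding block 30 x 90 x 22 lying on the board, about 100 mm from the patch along the board's +x. Leave alone. Origin at the centre of its underside
Things that resemble listed ones, but are neither listed nor needed, are in the scene too. Of the things shaped like the guide, the wooden one is meant.

How it is judged:
By the outcome, as a careful person would: the job done as asked, in the order asked, and still so for the second after the job is handed in, while the arm keeps its last pose, push and grip.
It also fails if it takes over 58 s, if anything falls off the work surface, if the arm or the gripper's body presses on something with over 40 N, if the wrist force passes 120 N, or if a joint passes its speed limit or range.

## Working session

There is one attempt and no reset: what is moved stays moved. The work goes in short steps, Python scripts to look and compute and a tool call to move; the robot and the scene stay as the last step left them, time stands still between calls to the robot, and variables do not carry over. Pictures are saved under pics/ and viewed, and the job is handed in when it is done.

Besides the shell and the picture viewer there is one more tool, called after "Request:" as a command line: name --argument value ..., lists and objects as JSON in quotes. carry_out: Moves the arm, as the interface text tells. Its arguments: {"type":"object","properties":{"motion":{"type":"array","items":{"type":"object","properties":{"dp":{"type":"array","items":{"type":"number"}},"yaw":{"type":"number"},"hand":{"type":"number"}}}}},"required":["motion"]}

```bash
ls; mkdir -p pics; cat > h.py <<'E'
import numpy as np,cv2
from scipy.spatial.transform import Rotation as R
from bench import robot,capture,recognise,mark_of
def save(p,n): cv2.imwrite('pics/'+n+'.png',cv2.cvtColor(p['pixels'],cv2.COLOR_RGB2BGR))
def ray(p,c):
    K=np.array(p['K']);d=np.linalg.solve(K,[c[0],c[1],1.]);d=np.array([d[0],-d[1],-d[2]])
    A=np.array(p['attitude'])
    Rm=R.from_quat(A).as_matrix() if A.size==4 else A
    return Rm@d,np.array(p['xyz'])
def atz(p,c,z):
    d,o=ray(p,c);return o+d*(z-o[2])/d[2]
def cloud(p):
    K=np.array(p['K']);D=p['depth'];v,u=np.mgrid[:D.shape[0],:D.shape[1]]
    X=(u-K[0,2])/K[0,0]*D;Y=(v-K[1,2])/K[1,1]*D
    P=np.stack([X,-Y,-D],-1);A=np.array(p['attitude']);Rm=R.from_quat(A).as_matrix() if A.size==4 else A
    W=P@Rm.T+np.array(p['xyz']);W[D==0]=np.nan
    return W
E
python3 - <<'E'
from h import *
print(robot.get_state())
for n in ['scene','side','wrist']:
    p=capture(n);save(p,n+'0');print(n,{k:v for k,v in p.items() if k not in('pixels','depth')})
    for t in ['patch','guide_center','rack','wand_handle','awl','sander','board']:
        zz=dict(patch=.06,guide_center=.02,rack=0,wand_handle=.136,awl=.095,sander=.06,board=0)[t]
        for m in mark_of(p,t)[:4]: print(t,m['confidence'],np.round(m['centre'],1),np.round(atz(p,m['centre'],zz),4))
E
```

```text
pics
{'t': 0.0, 'joints': array([ 2.88115095e-01,  3.59399284e-01,  1.10232905e-02, -3.49878289e-04,
       -1.22410359e+00, -2.88119587e-01]), 'joint_velocities': array([ 0.00035591, -0.00010368,  0.0005784 ,  0.00022298, -0.00019364,
       -0.00249231]), 'joint_torque': array([ 2.55543900e-04, -5.83324420e+01,  2.93422562e+01,  6.93659976e+00,
       -6.00149287e-03, -1.14765509e-06]), 'position': array([ 6.74511514e-01, -2.12332562e-05,  2.38340227e-01]), 'ee_rot': array([ 6.18272257e-05,  9.99999630e-01, -8.14455854e-05, -8.53671970e-04]), 'contact_force': array([ 0.64500547,  0.4397045 , -0.14203949]), 'ft_torque': array([-0.02328194,  0.0209826 ,  0.03646797]), 'width': 0.08547432215528954}
scene {'K': array([[506.22687474,   0.        , 278.60937338],
       [  0.        , 506.22687474, 204.1909873 ],
       [  0.        ,   0.        ,   1.        ]]), 'xyz': array([ 1.07462106, -0.18147478,  1.02643371]), 'attitude': array([0.22344897, 0.16536149, 0.56485731, 0.77695711]), 'shot': 1}
patch 0.87 [269.2 239.8] [ 0.5727 -0.0454  0.06  ]
guide_center 0.87 [163.7 308.8] [ 0.6393
[... 1147 characters left out ...]
77.7 273.3] [0.4989 0.3065 0.136 ]
awl 0.87 [222.  289.2] [0.4393 0.2608 0.095 ]
awl 0.23 [178.9 277.7] [0.5253 0.2799 0.095 ]
sander 0.67 [224.9 192.4] [ 0.6821 -0.0548  0.06  ]
wrist {'K': array([[298.28631462,   0.        , 280.73725377],
       [  0.        , 298.28631462, 207.92430855],
       [  0.        ,   0.        ,   1.        ]]), 'xyz': array([ 0.67579254, -0.08393937,  0.37428058]), 'attitude': array([ 1.43515345e-04, -1.62976322e-01,  9.86629941e-01,  2.39666483e-04]), 'shot': 3}
patch 0.82 [373.5 141.6] [ 0.5797 -0.0496  0.06  ]
awl 0.36 [473.1 396.8] [0.4334 0.2624 0.095 ]
sander 0.76 [275.7 140.9] [ 0.6809 -0.0504  0.06  ]
board 0.72 [360.4 135.3] [ 0.5782 -0.0507  0.    ]
```

View pics/scene0.png

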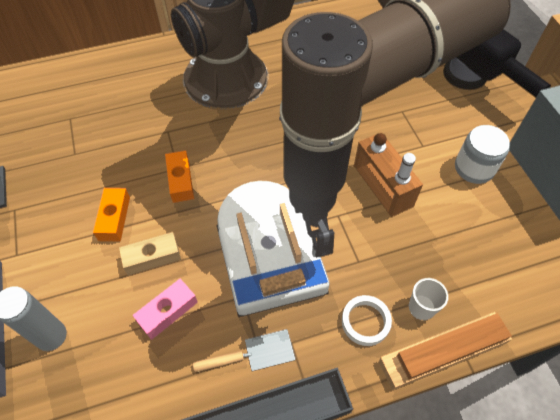

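View pics/side0.png

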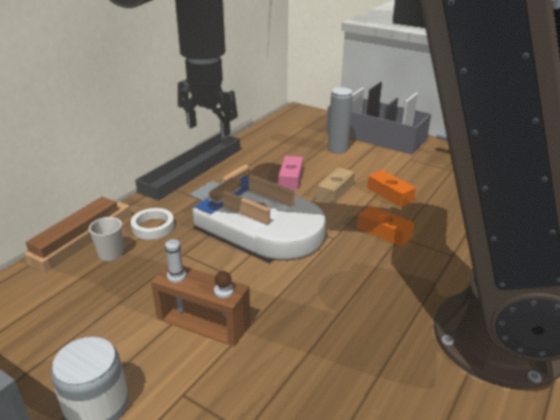

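View pics/wrist0.png

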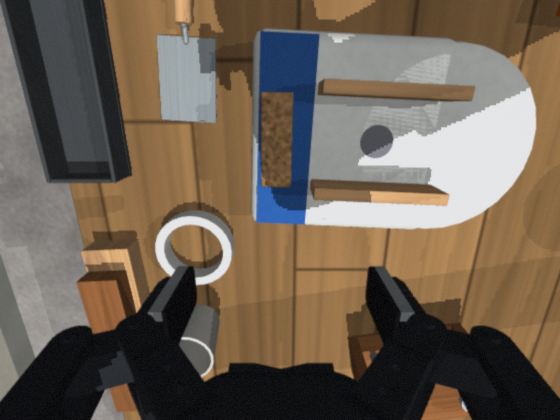

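The wooden block is at scene (149,252), between the pink and orange look-alikes. The wand is at (405,165), the awl at (378,145) and the patch at (268,241) between the rails. Next I fit their geometry from depth.

```bash
cat > geo.py <<'E'
from h import *
def rect(P):
    r=cv2.minAreaRect((P[:,:2]*1000).astype(np.float32));return r
for n in ['scene','side','wrist']:
    p=capture(n);W=cloud(p);px=p['pixels'].astype(float)
    def sel(c,rad,z0,z1):
        m=(np.hypot(W[...,0]-c[0],W[...,1]-c[1])<rad)&(W[...,2]>z0)&(W[...,2]<z1);return m
    def rep(name,m,lo=2):
        m=cv2.morphologyEx(m.astype(np.uint8),cv2.MORPH_OPEN,np.ones((lo,lo),np.uint8))
        k,l,s,c=cv2.connectedComponentsWithStats(m)
        for i in range(1,k):
            if s[i,4]>60:
                P=W[l==i];print(n,name,s[i,4],np.round(np.median(P[:,2]),4),rect(P), np.round(P.mean(0),4))
    rep('guide',sel((.503,-.312),.085,.03,.05))
    rep('rails',sel((.578,-.05),.085,.09,.11),1)
    rep('board',sel((.578,-.05),.2,.052,.068))
    rep('rack',sel((.4843,.27),.1,.088,.1))
    rep('sander',sel((.678,-.052),.06,.076,.09))
    rep('wandtop',sel((.531,.283),.03,.164,.18),1)
E
python3 geo.py
```

```text
scene guide 1176 nan ((497.4446716308594, -301.2449035644531), (66.13040924072266, 121.13280487060547), 2.6633002758026123) [nan nan nan]
scene rails 351 0.0992 ((580.0986328125, -1.5119209289550781), (12.659004211425781, 130.34901428222656), 87.1415023803711) [ 0.5833 -0.0022  0.099 ]
scene rails 336 0.0996 ((575.5091552734375, -97.38324737548828), (12.092179298400879, 131.44119262695312), 87.3575668334961) [ 0.5788 -0.0977  0.0994]
scene board 8035 nan ((570.2948608398438, -32.5946044921875), (214.4805450439453, 298.6737365722656), 79.35528564453125) [nan nan nan]
scene rack 1329 nan ((nan, nan), (0.0, 0.0), 0.0) [nan nan nan]
scene sander 641 nan ((682.83837890625, -48.18166732788086), (32.93240737915039, 94.91126251220703), 4.128180980682373) [nan nan nan]
scene wandtop 113 0.1701 ((533.8693237304688, 278.47650146484375), (25.59139633178711, 24.867694854736328), 39.71245193481445) [0.5354 0.2778 0.1698]
side guide 545 nan ((499.5819396972656, -329.2611389160156), (51.73517608642578, 186.2574920654297), 0.49936628341674805) [nan nan nan]
side rails 299 0.0985 ((573.6937255859375, 
[... 763 characters left out ...]
ls 2371 0.1002 ((575.0687255859375, -98.23792266845703), (12.117177963256836, 130.34185791015625), 87.30824279785156) [ 0.576  -0.0981  0.1   ]
wrist rails 1946 0.1 ((579.736572265625, -2.668893814086914), (12.526142120361328, 130.01901245117188), 87.27701568603516) [ 0.5805 -0.0037  0.0993]
wrist board 41658 nan ((534.93408203125, -35.63477325439453), (214.33909606933594, 339.87548828125), 86.2560043334961) [nan nan nan]
wrist rack 1099 nan ((500.26605224609375, 230.02626037597656), (45.23775100708008, 493.30743408203125), 32.56924057006836) [nan nan nan]
wrist sander 2919 nan ((677.7974243164062, -48.432125091552734), (97.34622192382812, 19.62545394897461), 79.62187957763672) [nan nan nan]
```

Request:
carry_out --motion '[{"dp": [19,-33,4],"yaw": 0,"hand": 1},{"dp": [19,-33,4],"yaw": 0,"hand": 1},{"dp": [19,-33,4],"yaw": 0,"hand": 1},{"dp": [19,-33,4],"yaw": 0,"hand": 1},{"dp": [19,-33,4],"yaw": 0,"hand": 1}]'

```text
t: 1.77
position: [0.5811, -0.1642, 0.2179]
ee_rot: [-0.005, 1.0, -0.0, 0.001]
contact_force: [0.5, -1.1, -0.3]
width: 0.0855
```

Request:
carry_out --motion '[{"dp": [19,-33,4],"yaw": 0,"hand": 1},{"dp": [19,-33,4],"yaw": 0,"hand": 1},{"dp": [19,-33,4],"yaw": 0,"hand": 1},{"dp": [18,-33,4],"yaw": 0,"hand": 1},{"dp": [0,0,0],"yaw": 0,"hand": 1}]'

```text
t: 2.18
position: [0.4996, -0.3062, 0.2014]
ee_rot: [-0.004, 1.0, -0.0, 0.001]
contact_force: [-0.4, 0.8, -0.3]
width: 0.0854
```

```bash
cat > st.py <<'E'
from h import *
s=robot.get_state();r=R.from_quat(s['ee_rot']).as_matrix()
print('t',round(s['t'],2),'pos',np.round(s['position']*1000,1),'jawyaw',np.degrees(np.arctan2(-r[1,0],-r[0,0])),'tilt',np.round(r[:2,2],4),'F',np.round(s['contact_force'],1),'w',s['width'])
E
python3 - <<'E'
import st
from h import *
p=capture('wrist');save(p,'w1');W=cloud(p)
for m in mark_of(p,'guide_center')[:4]: print(m['confidence'],np.round(m['centre'],1),atz(p,m['centre'],.02))
m=(np.hypot(W[...,0]-.503,W[...,1]+.305)<.09)&(W[...,2]>.033)&(W[...,2]<.047)
m=cv2.morphologyEx(m.astype(np.uint8),cv2.MORPH_OPEN,np.ones((5,5),np.uint8))
k,l,s,c=cv2.connectedComponentsWithStats(m)
for i in range(1,k):
    if s[i,4]>200:
        P=W[l==i];P=P[~np.isnan(P[:,0])];print(s[i,4],c[i],np.median(P[:,2]),cv2.minAreaRect((P[:,:2]*1000).astype(np.float32)))
E
```

```text
t 2.18 pos [ 499.6 -306.2  201.4] jawyaw 0.45243510105768336 tilt [ 0.0027 -0.0005] F [-0.4  0.8 -0.3] w 0.08540873654950244
0.93 [280.7 189.8] [ 0.50079715 -0.30378542  0.02      ]
0.74 [434.8 278.3] [ 0.31260595 -0.19397546  0.02      ]
0.73 [158.1 196.9] [ 0.63649528 -0.2945522   0.02      ]
0.71 [405.9 131.2] [ 0.37239249 -0.36723303  0.02      ]
5044 [278.0537272 190.6665345] 0.04018997375240571 ((503.5201416015625, -302.52508544921875), (52.05746841430664, 120.5484619140625), 0.9518005847930908)
```

View pics/w1.png

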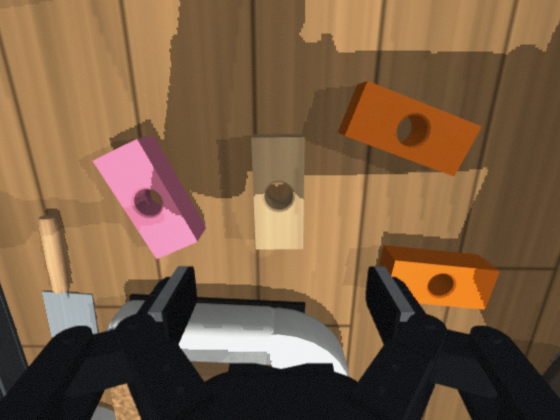

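Wooden block at wrist pixel (279,193), flanked by the pink and orange look-alikes with clear room for the fingers. Its top is at z=40 mm and measures 52 x 120.5, as it should. Descending.

Request:
carry_out --motion '[{"dp": [-3.5,3,38],"yaw": 0,"hand": 1},{"dp": [0,0,40],"yaw": 0,"hand": 1},{"dp": [0,0,40],"yaw": 0,"hand": 1},{"dp": [0,0,35],"yaw": 0,"hand": 1},{"dp": [0,0,15],"yaw": 0,"hand": 1}]'

```text
t: 2.7
position: [0.5167, -0.3, 0.0374]
ee_rot: [-0.006, 1.0, -0.003, 0.012]
contact_force: [-1.1, 0.6, -0.6]
width: 0.085
```

```bash
python3 st.py
```

```text
t 2.7 pos [ 516.7 -300.    37.4] jawyaw 0.7221223253997597 tilt [ 0.024  -0.0066] F [-1.1  0.6 -0.6] w 0.08501087445269555
```

Request:
carry_out --motion '[{"dp": [0,0,0],"yaw": 0,"hand": 1}]'

```text
t: 2.78
position: [0.5155, -0.2984, 0.0338]
ee_rot: [-0.007, 1.0, -0.003, 0.009]
contact_force: [0.1, -1.1, -0.6]
width: 0.0855
```

```bash
python3 st.py
```

```text
t 2.78 pos [ 515.5 -298.4   33.8] jawyaw 0.7785077236587247 tilt [ 0.0186 -0.005 ] F [ 0.1 -1.1 -0.6] w 0.08545057509494604
```

Request:
carry_out --motion '[{"dp": [12,-4,5],"yaw": 0,"hand": 1},{"dp": [0,0,6],"yaw": 0,"hand": 1},{"dp": [0,0,6],"yaw": 0,"hand": 1},{"dp": [0,0,0],"yaw": 0,"hand": 1}]'

```text
t: 3.12
position: [0.5064, -0.3007, 0.0177]
ee_rot: [-0.009, 1.0, -0.003, 0.01]
contact_force: [0.5, -0.6, 0.2]
width: 0.0856
```

```bash
python3 st.py;python3 - <<'E'
from h import *
p=capture('wrist');save(p,'w2')
p=capture('side');save(p,'s2')
E
```

```text
t 3.12 pos [ 506.4 -300.7   17.7] jawyaw 1.0551430628523786 tilt [ 0.0206 -0.0058] F [ 0.5 -0.6  0.2] w 0.08556485551184832
```

View pics/w2.png

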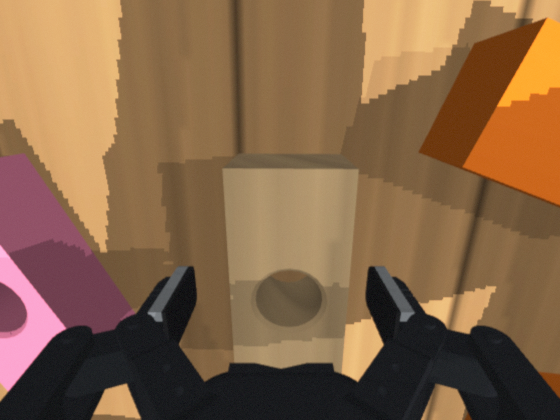

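Jaws straddle the block at columns 195 and 370, with the hole at (290,297). A 3 mm shift toward -x centres them, then I close.

Request:
carry_out --motion '[{"dp": [3,-1.5,1],"yaw": 0,"hand": 1},{"dp": [0,0,0],"yaw": 0,"hand": -1},{"dp": [0,0,0],"yaw": 0,"hand": -1},{"dp": [0,0,0],"yaw": 0,"hand": -1},{"dp": [0,0,0],"yaw": 0,"hand": -1}]'

```text
t: 3.63
position: [0.5063, -0.3035, 0.0211]
ee_rot: [-0.009, 1.0, -0.004, 0.014]
contact_force: [0.4, -0.6, -1.5]
width: 0.051
```

Request:
carry_out --motion '[{"dp": [0,0,0],"yaw": 0,"hand": -1},{"dp": [0,0,0],"yaw": 0,"hand": -1},{"dp": [0,0,0],"yaw": 0,"hand": -1}]'

```text
t: 3.88
position: [0.506, -0.3035, 0.0211]
ee_rot: [-0.009, 1.0, -0.004, 0.014]
contact_force: [-0.5, 0.9, -0.6]
width: 0.0507
```

```bash
python3 st.py
```

```text
t 3.88 pos [ 506.  -303.5   21.1] jawyaw 1.0644981775019493 tilt [ 0.0278 -0.0079] F [-0.5  0.9 -0.6] w 0.05069709715303
```

Request:
carry_out --motion '[{"dp": [0,0,-15],"yaw": 0,"hand": -1},{"dp": [0,0,-35],"yaw": 0,"hand": -1},{"dp": [0,0,-35],"yaw": 0,"hand": -1},{"dp": [0,0,-35],"yaw": 0,"hand": -1},{"dp": [0,0,-35],"yaw": 0,"hand": -1}]'

```text
t: 4.3
position: [0.4954, -0.3003, 0.1706]
ee_rot: [-0.008, 1.0, -0.001, 0.003]
contact_force: [0.9, -0.5, -1.6]
width: 0.0509
```

```bash
python3 st.py
```

```text
t 4.3 pos [ 495.4 -300.3  170.6] jawyaw 0.9332250613895088 tilt [ 0.0069 -0.0013] F [ 0.9 -0.5 -1.6] w 0.050870628069166
```

Request:
carry_out --motion '[{"dp": [0,0,0],"yaw": 0,"hand": -1}]'

```text
t: 4.38
position: [0.4986, -0.3018, 0.1779]
ee_rot: [-0.009, 1.0, -0.003, 0.008]
contact_force: [1.7, -0.3, -0.4]
width: 0.0514
```

```bash
python3 st.py
```

```text
t 4.38 pos [ 498.6 -301.8  177.9] jawyaw 1.0092593259436025 tilt [ 0.0164 -0.0054] F [ 1.7 -0.3 -0.4] w 0.051413681387437835
```

Request:
carry_out --motion '[{"dp": [-8,26,-2],"yaw": 0.02,"hand": -1},{"dp": [-8,26,-2],"yaw": 0.02,"hand": -1},{"dp": [-8,26,0],"yaw": 0.02,"hand": -1},{"dp": [-8,26,0],"yaw": 0.01,"hand": -1},{"dp": [-8,26,0],"yaw": 0,"hand": -1}]'

```text
t: 4.8
position: [0.5419, -0.1726, 0.1848]
ee_rot: [0.032, 0.999, -0.003, 0.011]
contact_force: [0.6, 0.7, -1.3]
width: 0.051
```

Request:
carry_out --motion '[{"dp": [-8,26,0],"yaw": 0,"hand": -1},{"dp": [-8,26,0],"yaw": 0,"hand": -1},{"dp": [-8,26,0],"yaw": 0,"hand": -1},{"dp": [-8,20,0],"yaw": 0,"hand": -1},{"dp": [0,0,0],"yaw": 0,"hand": -1}]'

```text
t: 5.22
position: [0.582, -0.0679, 0.1835]
ee_rot: [0.031, 0.999, -0.002, 0.011]
contact_force: [-0.4, 0.5, -1.1]
width: 0.051
```

```bash
python3 - <<'E'
import st
from h import *
p=capture('wrist');save(p,'w3');W=cloud(p)
p=capture('scene');save(p,'c3')
E
```

```text
t 5.22 pos [582.  -67.9 183.5] jawyaw -3.559405419347494 tilt [ 0.0223 -0.005 ] F [-0.4  0.5 -1.1] w 0.05098314444639719
```

View pics/w3.png

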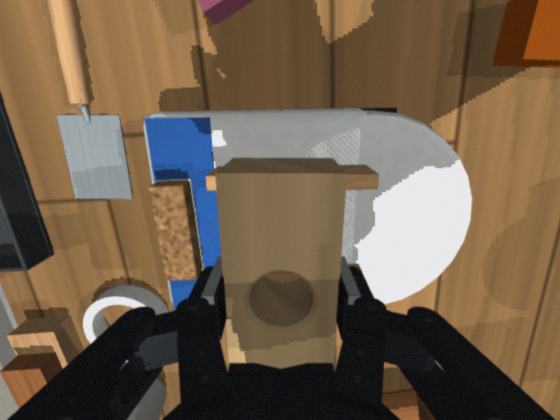

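View pics/c3.png

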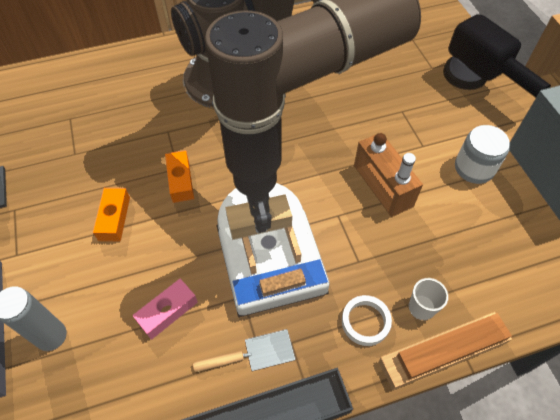

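The block is held over the board. In the wrist picture its hole is at (281,296), and one rail shows beyond it at row 178. Next I measure the hole in the tool frame and refine the patch centre.

```bash
cat > hole.py <<'E'
from h import *
def fit(name='w'):
    s=robot.get_state();p=capture('wrist');save(p,name);W=cloud(p);Rt=R.from_quat(s['ee_rot']).as_matrix()
    L=(W-s['position'])@Rt   # tool frame
    # top plane of block: tool z about const
    reg=np.zeros(W.shape[:2],bool);reg[180:350,225:335]=True
    zt=np.nanmedian(L[reg][:,2]);
    m=reg&(abs(L[...,2]-zt)<.006)
    P=L[m];A=np.c_[P[:,:2],np.ones(len(P))];co=np.linalg.lstsq(A,P[:,2],rcond=None)[0]
    return s,p,W,L,co,zt
E
python3 - <<'E'
from hole import *
s,p,W,L,co,zt=fit('w4')
print('plane',co)
pred=L[...,0]*co[0]+L[...,1]*co[1]+co[2]
top=(abs(L[...,2]-pred)<.004)&(abs(L[...,0])<.06)&(abs(L[...,1])<.15)
top[:150]=0
m=top.astype(np.uint8);m=cv2.morphologyEx(m,cv2.MORPH_OPEN,np.ones((5,5),np.uint8))
P=L[m>0];print(len(P),cv2.minAreaRect((P[:,:2]*1000).astype(np.float32)))
# hole via contour
inv=1-m;k,l,st,c=cv2.connectedComponentsWithStats(inv)
for i in range(1,k):
    if 300<st[i,4]<6000: 
        print(st[i],c[i])
        cs,_=cv2.findContours((l==i).astype(np.uint8),cv2.RETR_EXTERNAL,cv2.CHAIN_APPROX_NONE)
        e=cs[0][:,0,:]
        K=p['K'];Rc=R.from_quat(p['attitude']).as_matrix();Rt=R.from_quat(s['ee_rot']).as_matrix()
        n=np.array([co[0],co[1],-1]);pts=[]
        for u in e:
            d,o=ray(p,u);d=Rt.T@d;o=Rt.T@(o-s['position']);t=-(n@o+co[2])/(n@d);pts.append(o+t*d)
        pts=np.array(pts);print('hole tool mm',cv2.minEnclosingCircle((pts[:,:2]*1000).astype(np.float32)),pts.mean(0))
# patch in first wrist pic
im=cv2.cvtColor(cv2.imread('pics/wrist0.png'),cv2.COLOR_BGR2GRAY)
cv2.imwrite('pics/crop.png',cv2.resize(im[110:175,335:425],None,fx=6,fy=6))
E
```

```text
plane [-0.02333972 -0.00084009 -0.01930224]
20580 ((-0.8735885620117188, -10.17562484741211), (98.92401885986328, 78.05252075195312), 89.91536712646484)
[ 249  271   64   53 2567] [280.58122322 296.68718348]
hole tool mm ((-1.0050565004348755, -1.4491358995437622), 14.48580551147461) [-0.00099314 -0.00124884 -0.01927802]
```

View pics/crop.png

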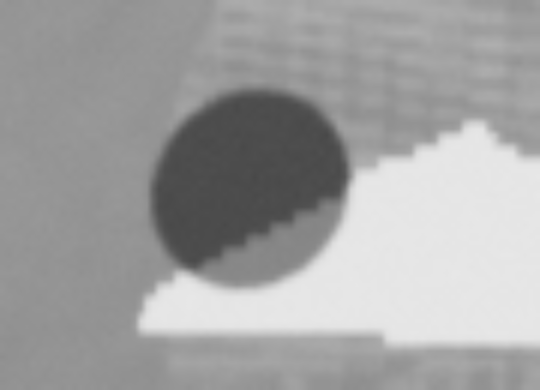

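```bash
python3 - <<'E'
from h import *
p=dict(K=np.array([[298.28631462,0,280.73725377],[0,298.28631462,207.92430855],[0,0,1]]),xyz=[0.67579254,-0.08393937,0.37428058],attitude=[1.43515345e-04,-1.62976322e-01,9.86629941e-01,2.39666483e-04])
print(atz(p,(376.3,141),.06))
s=robot.get_state();Rt=R.from_quat(s['ee_rot']).as_matrix()
h=s['position']+Rt@np.array([-.0010,-.0014,.0])
print('hole',h,'d tool mm',1000*Rt.T@(np.array([.577,-.0502,h[2]])-h))
print(s['position'])
E
```

```text
[ 0.57687565 -0.05023011  0.06      ]
hole [ 0.58111311 -0.07223569  0.18344158] d tool mm [ 5.50949331 21.72769163 -0.20582137]
[ 0.58020481 -0.07077478  0.18341471]
```

Request:
carry_out --motion '[{"dp": [3,12,0],"yaw": -0.013,"hand": -1},{"dp": [2.5,11,6],"yaw": 0,"hand": -1},{"dp": [0,0,12],"yaw": 0,"hand": -1},{"dp": [0,0,12],"yaw": 0,"hand": -1},{"dp": [0,0,6],"yaw": 0,"hand": -1}]'

```text
t: 5.78
position: [0.5754, -0.0482, 0.1465]
ee_rot: [0.028, 1.0, -0.002, 0.012]
contact_force: [-0.0, 0.5, -1.9]
width: 0.051
```

Request:
carry_out --motion '[{"dp": [0,0,0],"yaw": 0,"hand": -1}]'

```text
t: 5.87
position: [0.5741, -0.0483, 0.1449]
ee_rot: [0.028, 1.0, -0.002, 0.011]
contact_force: [0.3, 0.1, -1.2]
width: 0.0512
```

```bash
cat > hp.py <<'E'
from hole import *
def run(name,tgt=(.577,-.0503)):
    s,p,W,L,co,zt=fit(name)
    pred=L[...,0]*co[0]+L[...,1]*co[1]+co[2]
    top=(abs(L[...,2]-pred)<.004)&(abs(L[...,0])<.06)&(abs(L[...,1])<.15);top[:150]=0
    m=cv2.morphologyEx(top.astype(np.uint8),cv2.MORPH_OPEN,np.ones((5,5),np.uint8))
    k,l,st,c=cv2.connectedComponentsWithStats(1-m)
    Rt=R.from_quat(s['ee_rot']).as_matrix();n=np.array([co[0],co[1],-1])
    for i in range(1,k):
        if 300<st[i,4]<9000 and st[i,1]>150:
            e=cv2.findContours((l==i).astype(np.uint8),cv2.RETR_EXTERNAL,cv2.CHAIN_APPROX_NONE)[0][0][:,0,:]
            pts=[]
            for u in e:
                d,o=ray(p,u);d=Rt.T@d;o=Rt.T@(o-s['position']);pts.append(o-(n@o+co[2])/(n@d)*d)
            pts=np.array(pts);(cx,cy),r=cv2.minEnclosingCircle((pts[:,:2]*1000).astype(np.float32))
            hl=np.array([cx/1000,cy/1000,co[0]*cx/1000+co[1]*cy/1000+co[2]]);h=s['position']+Rt@hl
            print('hole tool',hl*1000,'r',r,'world',h*1000,'need tool',1000*Rt.T@(np.array([*tgt,h[2]])-h))
E
python3 - <<'E'
import st,hp
hp.run('w5')
E
```

```text
t 5.87 pos [574.1 -48.3 144.9] jawyaw -3.1912935774122504 tilt [ 0.0211 -0.0049] F [ 0.3  0.1 -1.2] w 0.05117201818064985
hole tool [ -1.69293356  -1.02803481 -19.2412532 ] r 15.250482559204102 world [575.34053764 -49.34723493 164.18173877] need tool [-1.70953828 -0.85876249  0.03978   ]
```

Request:
carry_out --motion '[{"dp": [-1.5,-1,5],"yaw": -0.005,"hand": -1},{"dp": [0,0,6],"yaw": 0,"hand": -1},{"dp": [0,0,6],"yaw": 0,"hand": -1},{"dp": [0,0,2],"yaw": 0,"hand": -1},{"dp": [0,0,0],"yaw": 0,"hand": -1}]'

```text
t: 6.33
position: [0.5771, -0.05, 0.1261]
ee_rot: [0.026, 1.0, -0.002, 0.012]
contact_force: [0.5, -0.2, -1.3]
width: 0.0508
```

```bash
python3 - <<'E'
import st,hp
hp.run('w6')
E
```

```text
t 6.33 pos [577.1 -50.  126.1] jawyaw -2.923597300032297 tilt [ 0.0239 -0.0047] F [ 0.5 -0.2 -1.3] w 0.05079933407333153
hole tool [ -1.90761268  -1.74865019 -19.23085524] r 15.348121643066406 world [578.46138262 -51.7773596  145.40210947] need tool [ 1.53438757  1.40076166 -0.04185828]
```

Request:
carry_out --motion '[{"dp": [1.8,1.3,1],"yaw": 0,"hand": -1},{"dp": [0,0,2],"yaw": 0,"hand": -1},{"dp": [0,0,2],"yaw": 0,"hand": -1},{"dp": [0,0,0],"yaw": 0,"hand": -1}]'

```text
t: 6.72
position: [0.5757, -0.0485, 0.1214]
ee_rot: [0.026, 1.0, -0.002, 0.012]
contact_force: [-0.2, -1.0, -1.6]
width: 0.0515
```

```bash
python3 - <<'E'
import st,hp
hp.run('w7')
E
```

```text
t 6.72 pos [575.7 -48.5 121.4] jawyaw -2.9242231898693674 tilt [ 0.0249 -0.0046] F [-0.2 -1.  -1.6] w 0.05145410284120456
hole tool [ -1.47597468  -1.29374027 -19.26227074] r 15.27851676940918 world [576.66148663 -49.75347389 140.64917068] need tool [-0.36583852 -0.52851143  0.01095157]
```

Request:
carry_out --motion '[{"dp": [0,-0.4,1.2],"yaw": 0,"hand": -1},{"dp": [0,0,0],"yaw": 0,"hand": -1}]'

```text
t: 6.93
position: [0.5763, -0.0488, 0.121]
ee_rot: [0.025, 1.0, -0.002, 0.013]
contact_force: [-0.7, 0.5, -0.7]
width: 0.0511
```

```bash
python3 - <<'E'
import st,hp
hp.run('w8')
E
```

```text
t 6.93 pos [576.3 -48.8 121. ] jawyaw -2.8941505641915897 tilt [ 0.0261 -0.0048] F [-0.7  0.5 -0.7] w 0.0511239317688408
hole tool [ -0.27773821  -2.02551222 -19.29563607] r 15.661864280700684 world [575.95853925 -50.76880851 140.28591092] need tool [-1.01611069  0.52088349  0.02492729]
```

Underside is about 0.3 mm above the rails, and the hole is within about 1 mm of the target, which is the measurement noise. Releasing.

Request:
carry_out --motion '[{"dp": [-0.3,0,0.6],"yaw": 0,"hand": -1},{"dp": [0,0,0],"yaw": 0,"hand": 1},{"dp": [0,0,0],"yaw": 0,"hand": 1},{"dp": [0,0,0],"yaw": 0,"hand": 1},{"dp": [0,0,0],"yaw": 0,"hand": 1}]'

```text
t: 7.4
position: [0.5772, -0.0488, 0.1209]
ee_rot: [0.025, 1.0, -0.002, 0.014]
contact_force: [0.7, 0.7, 0.6]
width: 0.0853
```

```bash
python3 st.py
```

```text
t 7.4 pos [577.2 -48.8 120.9] jawyaw -2.8935994062780104 tilt [ 0.0276 -0.0044] F [0.7 0.7 0.6] w 0.08533793952290196
```

Request:
carry_out --motion '[{"dp": [0,0,-20],"yaw": 0,"hand": 1},{"dp": [0,0,-40],"yaw": 0,"hand": 1},{"dp": [0,0,-40],"yaw": 0,"hand": 1},{"dp": [0,0,-40],"yaw": 0,"hand": 1},{"dp": [0,0,-40],"yaw": 0,"hand": 1}]'

```text
t: 7.82
position: [0.5671, -0.0488, 0.2962]
ee_rot: [0.026, 1.0, -0.004, 0.003]
contact_force: [2.5, -0.0, 0.3]
width: 0.0854
```

```bash
python3 - <<'E'
import st
from h import *
for n in ['wrist','scene']:
    p=capture(n);save(p,n+'9');W=cloud(p)
    m=(np.hypot(W[...,0]-.577,W[...,1]+.05)<.085)&(W[...,2]>.13)&(W[...,2]<.15)
    m=cv2.morphologyEx(m.astype(np.uint8),cv2.MORPH_OPEN,np.ones((3,3),np.uint8))
    P=W[m>0];P=P[~np.isnan(P[:,0])];print(n,len(P),np.median(P[:,2]),cv2.minAreaRect((P[:,:2]*1000).astype(np.float32)))
    for q in mark_of(p,'guide_center')[:3]:print(q['confidence'],q['centre'],atz(p,q['centre'],.12))
    for q in mark_of(p,'patch')[:3]:print(q['confidence'],q['centre'],atz(p,q['centre'],.06))
E
```

```text
t 7.82 pos [567.1 -48.8 296.2] jawyaw -2.9942922546620094 tilt [ 0.0065 -0.0073] F [ 2.5 -0.   0.3] w 0.08543633153523905
wrist 5322 0.14019923446989385 ((577.5039672851562, -48.28861999511719), (119.97032165527344, 51.99895477294922), 87.05850982666016)
0.89 [480.9, 41.1] [ 0.37667308 -0.18141533  0.12      ]
0.83 [275.4, 191.0] [ 0.57492691 -0.04791964  0.12      ]
0.85 [268.9, 172.8] [ 0.58409974 -0.05598595  0.06      ]
scene 1324 0.13950540052703608 ((577.1392822265625, -47.08800506591797), (120.179443359375, 55.59222412109375), 86.92823791503906)
0.86 [181.1, 176.2] [ 0.3928846  -0.19082531  0.12      ]
0.85 [268.6, 227.4] [ 0.57587871 -0.04644403  0.12      ]
0.79 [113.1, 213.8] [ 0.44363159 -0.34671305  0.12      ]
0.94 [268.2, 239.9] [ 0.57226188 -0.04755905  0.06      ]
0.32 [266.4, 253.5] [ 0.60236604 -0.06092285  0.06      ]
```

View pics/wrist9.png

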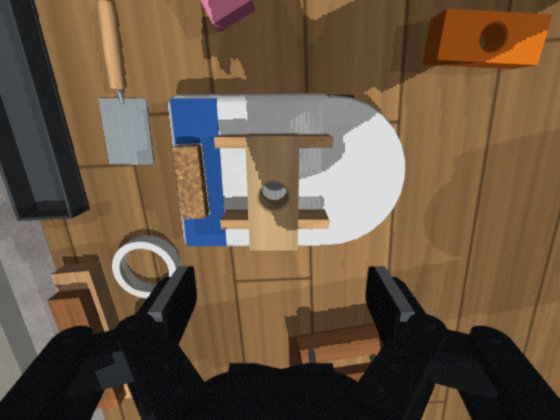

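```bash
cat > rel.py <<'E'
from h import *
def run(name):
  for n in ['wrist','scene']:
    p=capture(n);save(p,n+name);W=cloud(p)
    def comp(z0,z1,rad,k=1):
        m=(np.hypot(W[...,0]-.577,W[...,1]+.05)<rad)&(W[...,2]>z0)&(W[...,2]<z1)
        m=cv2.morphologyEx(m.astype(np.uint8),cv2.MORPH_OPEN,np.ones((k,k),np.uint8));kk,l,s,c=cv2.connectedComponentsWithStats(m)
        for i in range(1,kk):
            if s[i,4]>40:
                P=W[l==i];print(n,z0,s[i,4],np.round(cv2.minAreaRect((P[:,:2]*1000).astype(np.float32))[0],1),np.round(cv2.minAreaRect((P[:,:2]*1000).astype(np.float32))[1],1),cv2.minAreaRect((P[:,:2]*1000).astype(np.float32))[2],np.round(np.median(P,0)*1000,1))
    comp(.135,.146,.09,2);comp(.094,.106,.085)
E
python3 -c "
import rel;rel.run('10')"
```

```text
wrist 0.135 5316 [574.6  -8.8] [190.1  75.9] 81.92310333251953 [nan nan nan]
wrist 0.094 373 [ 623.2 -100.9] [11.7 34.2] 87.22400665283203 [ 622.9 -101.   100.1]
wrist 0.094 369 [528.5 -96.4] [11.9 36.8] 88.71426391601562 [528.5 -96.5 100.2]
wrist 0.094 304 [627.6  -5.7] [12.  32.5] 86.3198471069336 [627.7  -6.4 100. ]
wrist 0.094 341 [533.1  -0.9] [11.9 36.6] 87.20294952392578 [533.5  -1.8 100.1]
scene 0.135 1240 [577.9 -29.9] [ 80.7 159. ] 19.593841552734375 [nan nan nan]
scene 0.094 128 [623.7  -5.8] [23.2 41. ] 78.33151245117188 [622.5  -4.   99.8]
scene 0.094 152 [621.4 -82.3] [56.1 43.9] 84.68536376953125 [613.5 -98.2 100.6]
```

Block is seated: top at 140.2 mm, yaw -2.9° matching the rails. Measured against the rail stubs in the same picture, it sits about 2.5 mm too far toward +y. There is plenty of time, so I regrasp it and nudge it.

Request:
carry_out --motion '[{"dp": [-4,0,30],"yaw": 0,"hand": 1},{"dp": [-2,0,30],"yaw": 0,"hand": 1},{"dp": [-2,0,30],"yaw": 0,"hand": 1},{"dp": [0,0,20],"yaw": 0,"hand": 1},{"dp": [0,0,0],"yaw": 0,"hand": 1}]'

```text
t: 8.63
position: [0.5752, -0.0507, 0.1765]
ee_rot: [0.026, 1.0, -0.004, 0.001]
contact_force: [-0.3, -0.2, -0.9]
width: 0.0854
```

```bash
python3 st.py
```

```text
t 8.63 pos [575.2 -50.7 176.5] jawyaw -2.99257188435992 tilt [ 0.0022 -0.009 ] F [-0.3 -0.2 -0.9] w 0.08540730577698263
```

Request:
carry_out --motion '[{"dp": [-2,1,15],"yaw": 0,"hand": 1},{"dp": [0,0,15],"yaw": 0,"hand": 1},{"dp": [0,0,15],"yaw": 0,"hand": 1},{"dp": [0,0,8],"yaw": 0,"hand": 1},{"dp": [0,0,0],"yaw": 0,"hand": 1}]'

```text
t: 9.05
position: [0.5771, -0.051, 0.1212]
ee_rot: [0.026, 1.0, -0.006, -0.001]
contact_force: [-0.3, -0.4, -0.4]
width: 0.0854
```

```bash
python3 st.py
```

```text
t 9.05 pos [577.1 -51.  121.2] jawyaw -2.9359224242480315 tilt [-0.003  -0.0121] F [-0.3 -0.4 -0.4] w 0.0853604177838214
```

Aligned. Close, then lift 1–2 mm and shift -2.5 mm in y.

Request:
carry_out --motion '[{"dp": [0,0,0],"yaw": 0,"hand": -1},{"dp": [0,0,0],"yaw": 0,"hand": -1},{"dp": [0,0,0],"yaw": 0,"hand": -1},{"dp": [0,0,0],"yaw": 0,"hand": -1},{"dp": [0,0,0],"yaw": 0,"hand": -1}]'

```text
t: 9.47
position: [0.5791, -0.0508, 0.1251]
ee_rot: [0.025, 1.0, -0.006, 0.001]
contact_force: [-0.6, 0.7, -0.9]
width: 0.0511
```

```bash
python3 st.py
```

```text
t 9.47 pos [579.1 -50.8 125.1] jawyaw -2.8890336528674556 tilt [ 0.0008 -0.0122] F [-0.6  0.7 -0.9] w 0.05111028554876435
```

Request:
carry_out --motion '[{"dp": [0,0,-1.5],"yaw": 0,"hand": -1},{"dp": [0,-2,0],"yaw": 0,"hand": -1},{"dp": [0,0,0],"yaw": 0,"hand": -1}]'

```text
t: 9.72
position: [0.5791, -0.0528, 0.1277]
ee_rot: [0.025, 1.0, -0.006, 0.001]
contact_force: [-0.8, -0.1, -1.7]
width: 0.0507
```

```bash
python3 - <<'E'
import st,hp
hp.run('w11')
hp.run('w12')
E
```

```text
t 9.72 pos [579.1 -52.8 127.7] jawyaw -2.8837357946300988 tilt [ 0.0022 -0.0117] F [-0.8 -0.1 -1.7] w 0.05070628107963038
hole tool [  0.31240663   0.5393756  -16.47528897] r 15.61132526397705 world [578.81336546 -52.05495002 144.20630448] need tool [ 1.8993524   1.66132645 -0.02447053]
hole tool [  0.1127155   -0.07061832 -16.48593929] r 15.698513984680176 world [579.03078303 -52.59874591 144.23236898] need tool [ 2.14393088  2.19337347 -0.03139594]
```

Request:
carry_out --motion '[{"dp": [2.2,0,1],"yaw": 0,"hand": -1},{"dp": [0,0,1.5],"yaw": 0,"hand": -1},{"dp": [0,0,1.5],"yaw": 0,"hand": -1},{"dp": [0,0,0],"yaw": 0,"hand": -1}]'

```text
t: 10.15
position: [0.5768, -0.0527, 0.1236]
ee_rot: [0.025, 1.0, -0.006, 0.001]
contact_force: [-0.7, -0.5, 2.7]
width: 0.0508
```

```bash
python3 - <<'E'
import st,hp
hp.run('w13')
hp.run('w14')
E
```

```text
t 10.15 pos [576.8 -52.7 123.6] jawyaw -2.881783605364375 tilt [ 0.0023 -0.0119] F [-0.7 -0.5  2.7] w 0.050761450052379045
hole tool [ -0.33446771   1.67976081 -16.52954173] r 15.23172664642334 world [577.16652346 -50.8484998  140.09320805] need tool [ 0.19388812  0.53938997 -0.00692423]
hole tool [ -0.60154217  -0.34669638 -16.50720364] r 15.20239543914795 world [577.34381931 -52.86883373 140.10619003] need tool [ 0.47263981  2.54808731 -0.03132258]
```

Seated (top 140.1, contact felt). Release and go up straight.

Request:
carry_out --motion '[{"dp": [0,0,0],"yaw": 0,"hand": 1},{"dp": [0,0,0],"yaw": 0,"hand": 1},{"dp": [0,0,0],"yaw": 0,"hand": 1},{"dp": [0,0,0],"yaw": 0,"hand": 1},{"dp": [0,0,-10],"yaw": 0,"hand": 1}]'

```text
t: 10.67
position: [0.5758, -0.0527, 0.1317]
ee_rot: [0.025, 1.0, -0.006, -0.0]
contact_force: [-0.4, 0.7, -0.6]
width: 0.0853
```

Request:
carry_out --motion '[{"dp": [0,0,-25],"yaw": 0,"hand": 1},{"dp": [0,0,-30],"yaw": 0,"hand": 1},{"dp": [0,0,-30],"yaw": 0,"hand": 1},{"dp": [0,0,-30],"yaw": 0,"hand": 1},{"dp": [0,0,-10],"yaw": 0,"hand": 1}]'

```text
t: 11.08
position: [0.5743, -0.0519, 0.2631]
ee_rot: [0.025, 1.0, -0.007, -0.003]
contact_force: [1.7, -0.1, 0.1]
width: 0.0854
```

Request:
carry_out --motion '[{"dp": [0,0,0],"yaw": 0,"hand": 1}]'

```text
t: 11.17
position: [0.5754, -0.0518, 0.2669]
ee_rot: [0.025, 1.0, -0.007, -0.0]
contact_force: [0.4, -0.7, 0.3]
width: 0.0853
```

```bash
cat > rel.py <<'E'
from h import *
def run(name):
    p=capture('wrist');save(p,'r'+name);W=np.nan_to_num(cloud(p),nan=-9)
    def comp(z0,z1,rad,lo,hi,k=1):
        out=[]
        m=(np.hypot(W[...,0]-.577,W[...,1]+.05)<rad)&(W[...,2]>z0)&(W[...,2]<z1)
        m=cv2.morphologyEx(m.astype(np.uint8),cv2.MORPH_OPEN,np.ones((k,k),np.uint8));kk,l,s,c=cv2.connectedComponentsWithStats(m)
        for i in range(1,kk):
            if lo<s[i,4]<hi:
                P=W[l==i];r=cv2.minAreaRect((P[:,:2]*1000).astype(np.float32));out.append((s[i,4],r,P))
        return out
    for a in comp(.135,.146,.07,500,1e9,3):
        r=a[1];print('block',a[0],np.round(r[0],1),np.round(r[1],1),round(r[2],2))
    ang=np.radians(-2.8);e=np.array([np.cos(ang),np.sin(ang)]);f=np.array([-e[1],e[0]])
    S=[];
    for a in comp(.094,.106,.085,100,1e9):
        r=a[1];q=a[2][:,:2]*1000;S.append((q@e,q@f));print('rail',a[0],np.round(r[0],1),np.round(r[1],1))
    al=np.concatenate([s[0] for s in S]);m=(al.min()+al.max())/2
    ff=np.concatenate([s[1] for s in S]);n=(ff.min()+ff.max())/2
    print('ends',al.max()-al.min(),ff.max()-ff.min(),'mid',m*e+n*f)
    for q in mark_of(p,'guide_center')[:2]:print(q['confidence'],atz(p,q['centre'],.12))
E
python3 -c "
import st,rel;rel.run('15')"
```

```text
t 11.17 pos [575.4 -51.8 266.9] jawyaw -2.8984609517549487 tilt [-0.0007 -0.0133] F [ 0.4 -0.7  0.3] w 0.08526295280265014
block 6300 [578.  -49.9] [120.1  52.1] 87.24
rail 435 [ 622.9 -100.9] [11.7 34.3]
rail 458 [527.9 -96.1] [12.2 35.5]
rail 387 [532.2  -0.6] [12.8 35.5]
rail 364 [627.4  -5.2] [12.4 34.3]
ends 130.32565638176516 108.18059531729568 mid [577.26760842 -50.46694592]
0.73 [ 0.57588013 -0.05167613  0.12      ]
0.68 [ 0.38138355 -0.18072266  0.12      ]
```

Block is now 0.7 mm from the rail centre in both axes. Next I head for the rack at a safe height.

Request:
carry_out --motion '[{"dp": [6,28,0],"yaw": 0,"hand": 1},{"dp": [6,28,0],"yaw": 0,"hand": 1},{"dp": [6,28,0],"yaw": 0,"hand": 1},{"dp": [6,28,0],"yaw": 0,"hand": 1},{"dp": [6,28,0],"yaw": 0,"hand": 1}]'

```text
t: 11.68
position: [0.5479, 0.0887, 0.2547]
ee_rot: [0.03, 0.999, -0.009, -0.007]
contact_force: [0.8, 0.6, 0.3]
width: 0.0854
```

Request:
carry_out --motion '[{"dp": [6,28,0],"yaw": 0,"hand": 1},{"dp": [6,28,0],"yaw": 0,"hand": 1},{"dp": [6,28,0],"yaw": 0,"hand": 1},{"dp": [6,28,0],"yaw": 0,"hand": 1},{"dp": [6,28,0],"yaw": 0,"hand": 1}]'

```text
t: 12.1
position: [0.5202, 0.2348, 0.2434]
ee_rot: [0.031, 0.999, -0.012, -0.013]
contact_force: [1.0, 0.8, 0.4]
width: 0.0857
```

```bash
cat > wand.py <<'E'
from h import *
def run(name,cams=('wrist','scene','side')):
    s=robot.get_state();Rt=R.from_quat(s['ee_rot']).as_matrix()
    for n in cams:
        p=capture(n);save(p,n+name);W=np.nan_to_num(cloud(p),nan=-9)
        for z0,z1,lab in((.167,.175,'top'),(.108,.165,'body'),(.09,.097,'rack')):
            m=(np.hypot(W[...,0]-.531,W[...,1]-.282)<(.03 if lab!='rack' else .2))&(W[...,2]>z0)&(W[...,2]<z1)
            if m.sum()>20:
                P=W[m];r=cv2.minAreaRect((P[:,:2]*1000).astype(np.float32));e=cv2.minEnclosingCircle((P[:,:2]*1000).astype(np.float32))
                print(n,lab,m.sum(),np.round(r[0],1),np.round(r[1],1),round(r[2],1),'circ',np.round(e[0],1),round(e[1],1),'mean',np.round(P.mean(0)*1000,1))
        for q in mark_of(p,'wand_handle')[:2]:print(n,q['confidence'],np.round(q['centre'],1),atz(p,q['centre'],.136))
        for q in mark_of(p,'awl')[:1]:print(n,'awl',q['confidence'],np.round(q['centre'],1),atz(p,q['centre'],.095))
E
python3 -c "
import st,wand;wand.run('16')"
```

```text
t 12.1 pos [520.2 234.8 243.4] jawyaw -3.5375764123209636 tilt [-0.0273 -0.0239] F [1.  0.8 0.4] w 0.08567086235945144
wrist top 758 [533.2 277.9] [25.1 25.2] 47.0 circ [533.1 278.2] 13.1 mean [533.2 277.1 170.9]
wrist body 769 [533.2 272.6] [16.2 26.8] 87.3 circ [533.4 278. ] 13.5 mean [532.3 268.5 139.3]
wrist rack 7253 [483.9 270.6] [170.5  64.8] 9.0 circ [484.3 269.8] 90.1 mean [484.1 265.6  95.2]
wrist 0.68 [264.6 259.1] [0.53556891 0.27798488 0.136     ]
wrist awl 0.56 [366. 220.] [0.43145146 0.2624473  0.095     ]
scene top 95 [533.5 278.5] [23.4 24.9] 63.1 circ [533.6 278.7] 13.1 mean [534.5 278.3 170.4]
scene body 197 [538.1 274.8] [26.7 18. ] 45.3 circ [535.  277.7] 13.8 mean [540.6 273.2 137.1]
scene rack 1223 [474.5 354.1] [174.9 237.8] 6.3 circ [476.5 354. ] 145.4 mean [494.1 278.7  94.3]
scene 0.82 [409.1 168.9] [0.53968602 0.28495894 0.136     ]
scene awl 0.78 [377.2 145.7] [0.43068656 0.26489895 0.095     ]
side top 118 [531.8 281.4] [23.6 27.5] 69.4 circ [531.8 281.9] 14.2 mean [530.5 282.3 170.6]
side body 371 [527.1 285.3] [26.4 18.3] 44.6 circ [529.7 283. ] 14.0 mean [525.2 286.9 136.7]
side rack 1708 [469.1 353.5] [171.5 230.2] 9.4 circ [467.9 342.1] 129.7 mean [474.6 278.3  94.8]
side 0.76 [171.7 260.5] [0.53232878 0.28562113 0.136     ]
side awl 0.63 [225.6 290.7] [0.43141377 0.26041436 0.095     ]
```

View pics/wrist16.png

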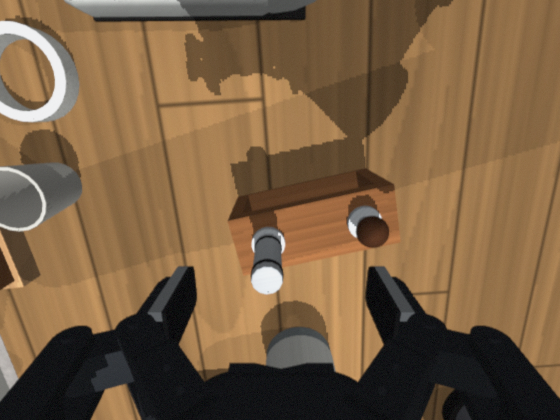

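The wand is at (533.3,278.2), confirmed by its top disc and by the rack fit (centre (484,270), yaw 9°). The awl is at image (372,232). Fast moves tilt the tool, so I approach slowly and watch the tilt.

Request:
carry_out --motion '[{"dp": [-2,9,0],"yaw": 0,"hand": 1},{"dp": [-2,9,0],"yaw": 0,"hand": 1},{"dp": [-2,9,0],"yaw": 0,"hand": 1},{"dp": [-2,9,0],"yaw": 0,"hand": 1},{"dp": [-2,0,0],"yaw": 0,"hand": 1}]'

```text
t: 12.97
position: [0.5358, 0.2697, 0.2447]
ee_rot: [0.033, 0.999, -0.011, -0.012]
contact_force: [-0.3, 0.8, 0.2]
width: 0.0853
```

```bash
python3 st.py
```

```text
t 12.97 pos [535.8 269.7 244.7] jawyaw -3.8252307859186354 tilt [-0.0238 -0.0209] F [-0.3  0.8  0.2] w 0.08531139701401746
```

Request:
carry_out --motion '[{"dp": [0,0,-8],"yaw": 0,"hand": 1},{"dp": [0,0,-8],"yaw": 0,"hand": 1},{"dp": [0,0,-8],"yaw": 0,"hand": 1},{"dp": [0,0,-8],"yaw": 0,"hand": 1},{"dp": [0,0,0],"yaw": 0,"hand": 1}]'

```text
t: 13.38
position: [0.5372, 0.2712, 0.2797]
ee_rot: [0.033, 0.999, -0.011, -0.012]
contact_force: [-0.2, 0.2, 0.2]
width: 0.0855
```

```bash
python3 st.py
```

```text
t 13.38 pos [537.2 271.2 279.7] jawyaw -3.7632559329808952 tilt [-0.0243 -0.0221] F [-0.2  0.2  0.2] w 0.08554243888075294
```

Request:
carry_out --motion '[{"dp": [0,0,35],"yaw": 0,"hand": 1},{"dp": [0,0,0],"yaw": 0,"hand": 1}]'

```text
t: 13.55
position: [0.5369, 0.2709, 0.2469]
ee_rot: [0.033, 0.999, -0.009, -0.01]
contact_force: [-2.1, -0.8, -3.7]
width: 0.0854
```

```bash
python3 st.py
```

```text
t 13.55 pos [536.9 270.9 246.9] jawyaw -3.774459525900458 tilt [-0.0207 -0.0183] F [-2.1 -0.8 -3.7] w 0.0854098422144533
```

Request:
carry_out --motion '[{"dp": [0,0,-12],"yaw": 0,"hand": 1},{"dp": [0,0,-12],"yaw": 0,"hand": 1},{"dp": [0,0,-12],"yaw": 0,"hand": 1},{"dp": [0,0,-12],"yaw": 0,"hand": 1},{"dp": [0,0,-12],"yaw": 0,"hand": 1}]'

```text
t: 13.97
position: [0.5385, 0.2706, 0.3168]
ee_rot: [0.033, 0.999, -0.011, -0.009]
contact_force: [-0.8, 1.0, 0.1]
width: 0.0856
```

Request:
carry_out --motion '[{"dp": [0,0,0],"yaw": 0,"hand": 1},{"dp": [0,0,41],"yaw": 0,"hand": 1},{"dp": [0,0,41],"yaw": 0,"hand": 1},{"dp": [0,0,20],"yaw": 0,"hand": 1},{"dp": [0,0,0],"yaw": 0,"hand": 1}]'

```text
t: 14.38
position: [0.5424, 0.2713, 0.2286]
ee_rot: [0.033, 0.999, -0.004, -0.0]
contact_force: [-0.5, 0.2, -0.5]
width: 0.0851
```

```bash
python3 st.py
```

```text
t 14.38 pos [542.4 271.3 228.6] jawyaw -3.737382161314186 tilt [-0.0007 -0.0076] F [-0.5  0.2 -0.5] w 0.08510935553585164
```

Request:
carry_out --motion '[{"dp": [6,4,5],"yaw": 0,"hand": 1},{"dp": [4.5,3,5],"yaw": 0,"hand": 1},{"dp": [0,0,8],"yaw": 0,"hand": 1},{"dp": [0,0,8],"yaw": 0,"hand": 1},{"dp": [0,0,0],"yaw": 0,"hand": 1}]'

```text
t: 14.8
position: [0.5335, 0.2812, 0.2071]
ee_rot: [0.032, 0.999, -0.002, 0.003]
contact_force: [-0.5, 0.8, -0.7]
width: 0.0853
```

```bash
python3 -c "
import st,wand;wand.run('17',['wrist'])"
```

```text
t 14.8 pos [533.5 281.2 207.1] jawyaw -3.6854702248607394 tilt [ 0.0051 -0.004 ] F [-0.5  0.8 -0.7] w 0.0853392466111548
wrist top 1210 [533.4 278.1] [25.  25.4] 84.8 circ [533.5 278.4] 12.9 mean [533.2 277.4 171. ]
wrist body 857 [533.4 272.5] [15.1 26.5] 89.2 circ [533.5 277.8] 13.4 mean [532.8 268.4 139.9]
wrist rack 10692 [470.6 354.4] [170.7 234. ] 9.0 circ [473.1 340.4] 132.9 mean [483.  267.3  95.2]
wrist 0.77 [283.7 222.2] [0.53228057 0.27832031 0.136     ]
wrist 0.54 [325.6 172.2] [0.50065894 0.24266347 0.136     ]
wrist awl 0.93 [395.6 182.4] [0.43608763 0.26409867 0.095     ]
```

View pics/wrist17.png

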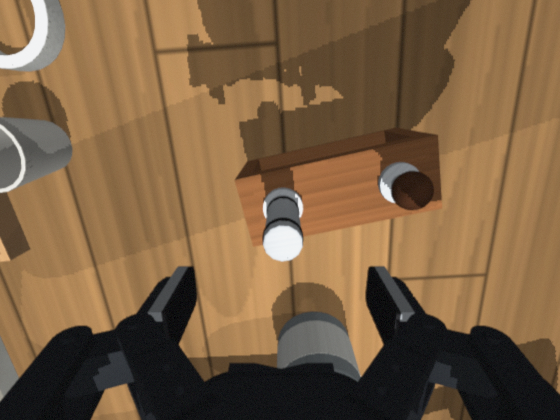

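Jaws straddle the wand: top at (283,242), flange at (283,206). Checking the jar behind for clearance.

```bash
python3 - <<'E'
from h import *
p=capture('scene');W=np.nan_to_num(cloud(p),nan=-9)
m=(W[...,0]>.4)&(W[...,0]<.68)&(W[...,1]>.32)&(W[...,1]<.5)&(W[...,2]>.03)
P=W[m];print(np.percentile(P,[1,50,99],axis=0))
E
```

```text
[[0.46933571 0.45989408 0.03116895]
 [0.52225999 0.47492483 0.08993561]
 [0.55500152 0.49947459 0.11339191]]
```

Request:
carry_out --motion '[{"dp": [0,-3.5,6],"yaw": 0,"hand": 1},{"dp": [0,0,6],"yaw": 0,"hand": 1},{"dp": [0,0,0],"yaw": 0,"hand": 1}]'

```text
t: 15.25
position: [0.5346, 0.2776, 0.1964]
ee_rot: [0.032, 0.999, -0.001, 0.004]
contact_force: [-1.5, -0.3, 0.8]
width: 0.0856
```

```bash
python3 st.py
```

```text
t 15.25 pos [534.6 277.6 196.4] jawyaw -3.7158785315674203 tilt [ 0.0078 -0.002 ] F [-1.5 -0.3  0.8] w 0.08555812410561399
```

Request:
carry_out --motion '[{"dp": [1.5,0.5,12],"yaw": 0,"hand": 1},{"dp": [0,0,12],"yaw": 0,"hand": 1},{"dp": [0,0,12],"yaw": 0,"hand": 1},{"dp": [0,0,12],"yaw": 0,"hand": 1},{"dp": [0,0,0],"yaw": 0,"hand": 1}]'

```text
t: 15.67
position: [0.5341, 0.2774, 0.1466]
ee_rot: [0.033, 0.999, -0.001, 0.004]
contact_force: [-0.2, -0.3, -0.1]
width: 0.0852
```

```bash
python3 st.py
```

```text
t 15.67 pos [534.1 277.4 146.6] jawyaw -3.7720468179207507 tilt [ 0.0088 -0.0015] F [-0.2 -0.3 -0.1] w 0.08520811746917886
```

Request:
carry_out --motion '[{"dp": [0.8,0.8,8],"yaw": 0,"hand": 1},{"dp": [0,0,8],"yaw": 0,"hand": 1},{"dp": [0,0,5],"yaw": 0,"hand": 1},{"dp": [0,0,0],"yaw": 0,"hand": 1}]'

```text
t: 16.0
position: [0.534, 0.2784, 0.1245]
ee_rot: [0.033, 0.999, -0.001, 0.005]
contact_force: [0.0, -0.6, 0.1]
width: 0.0856
```

```bash
python3 -c "
import st
from h import *
p=capture('wrist');save(p,'w18')"
```

```text
t 16.0 pos [534.  278.4 124.5] jawyaw -3.778041503842388 tilt [ 0.0095 -0.0014] F [ 0.  -0.6  0.1] w 0.08562990593395316
```

View pics/w18.png

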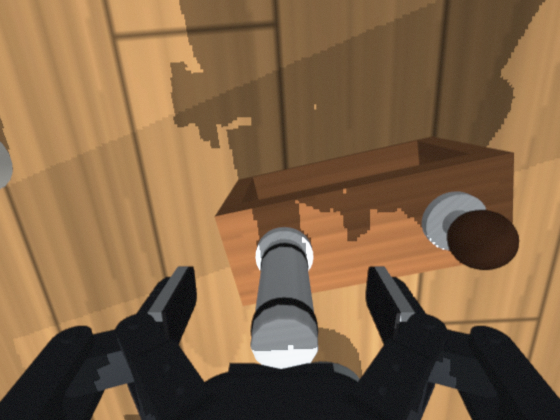

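Wand handle lies midway between the pads (columns 255–315, pads at 195 and 370). The awl knob at (482,240) is clear. Closing.

Request:
carry_out --motion '[{"dp": [0,0,0],"yaw": 0,"hand": -1},{"dp": [0,0,0],"yaw": 0,"hand": -1},{"dp": [0,0,0],"yaw": 0,"hand": -1},{"dp": [0,0,0],"yaw": 0,"hand": -1},{"dp": [0,0,0],"yaw": 0,"hand": -1}]'

```text
t: 16.47
position: [0.535, 0.2792, 0.1268]
ee_rot: [0.033, 0.999, 0.0, 0.006]
contact_force: [-0.2, 0.6, 5.5]
width: 0.0255
```

Request:
carry_out --motion '[{"dp": [0,0,0],"yaw": 0,"hand": -1},{"dp": [0,0,0],"yaw": 0,"hand": -1},{"dp": [0,0,0],"yaw": 0,"hand": -1}]'

```text
t: 16.72
position: [0.5349, 0.2792, 0.1272]
ee_rot: [0.033, 0.999, 0.001, 0.006]
contact_force: [0.5, -1.0, -1.2]
width: 0.0248
```

```bash
python3 st.py; python3 -c "
from h import *
p=capture('side');save(p,'s19')
p=capture('wrist');save(p,'w19')"
```

```text
t 16.72 pos [534.9 279.2 127.2] jawyaw -3.758996977342956 tilt [0.0123 0.001 ] F [ 0.5 -1.  -1.2] w 0.024837265830986544
```

View pics/w19.png

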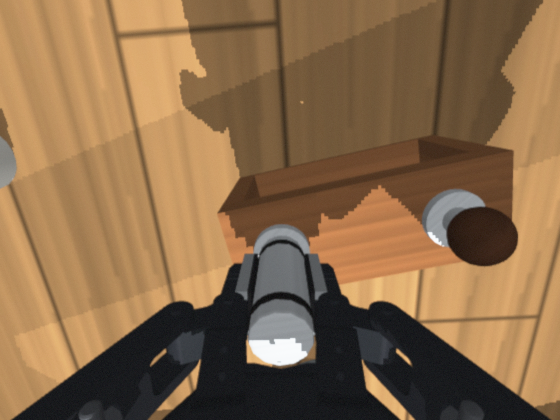

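Request:
carry_out --motion '[{"dp": [-0.1,0,-8],"yaw": 0,"hand": -1},{"dp": [-0.1,0,-10],"yaw": 0,"hand": -1},{"dp": [-0.1,0,-10],"yaw": 0,"hand": -1},{"dp": [-0.1,0,-10],"yaw": 0,"hand": -1}]'

```text
t: 17.15
position: [0.5338, 0.2781, 0.1658]
ee_rot: [0.033, 0.999, -0.001, 0.004]
contact_force: [0.7, 0.6, -2.3]
width: 0.0247
```

```bash
python3 st.py
```

```text
t 17.15 pos [533.8 278.1 165.8] jawyaw -3.7719834028059815 tilt [ 0.0085 -0.0025] F [ 0.7  0.6 -2.3] w 0.024715941909538894
```

Request:
carry_out --motion '[{"dp": [-0.2,0,-12],"yaw": 0,"hand": -1},{"dp": [-0.1,0,-12],"yaw": 0,"hand": -1},{"dp": [-0.1,0,-12],"yaw": 0,"hand": -1},{"dp": [-0.1,0,-12],"yaw": 0,"hand": -1},{"dp": [-0.1,0,-12],"yaw": 0,"hand": -1}]'

```text
t: 17.57
position: [0.5342, 0.2784, 0.2348]
ee_rot: [0.033, 0.999, 0.0, 0.006]
contact_force: [0.2, -0.2, -0.5]
width: 0.0248
```

Request:
carry_out --motion '[{"dp": [0,0,-12],"yaw": 0,"hand": -1},{"dp": [0,0,-12],"yaw": 0,"hand": -1},{"dp": [0,0,-12],"yaw": 0,"hand": -1},{"dp": [0,0,-12],"yaw": 0,"hand": -1},{"dp": [0,0,-8],"yaw": 0,"hand": -1}]'

```text
t: 17.98
position: [0.5338, 0.2782, 0.3021]
ee_rot: [0.033, 0.999, 0.003, 0.009]
contact_force: [-0.0, 0.8, -1.6]
width: 0.0247
```

Request:
carry_out --motion '[{"dp": [0,0,0],"yaw": 0,"hand": -1}]'

```text
t: 18.07
position: [0.5344, 0.2785, 0.3051]
ee_rot: [0.033, 0.999, 0.005, 0.01]
contact_force: [-0.2, 0.4, -0.1]
width: 0.0247
```

```bash
cat > stem.py <<'E'
from h import *
def seg(n,name,tip_guess,hz):
    p=capture(n);save(p,n+name);W=np.nan_to_num(cloud(p),nan=-9);return p,W
E
python3 - <<'E'
import st
from h import *
for n in ['scene','side','wrist']:
    p=capture(n);save(p,n+'20')
    for t in['wand_tip','wand_handle','wand']:
        for q in mark_of(p,t)[:2]:print(n,t,q['confidence'],np.round(q['centre'],1),atz(p,q['centre'],{'wand_tip':.161,'wand_handle':.287,'wand':.246}[t]))
E
```

```text
t 18.07 pos [534.4 278.5 305.1] jawyaw -3.751723089215868 tilt [0.0213 0.0084] F [-0.2  0.4 -0.1] w 0.02468762707239283
scene wand_tip 0.78 [415.5 153.6] [0.52189722 0.30281808 0.161     ]
scene wand_handle 0.67 [427.5 113.1] [0.51938568 0.29866787 0.287     ]
scene wand 0.57 [418.3 124.4] [0.51034818 0.29373613 0.246     ]
side wand_tip 0.64 [175.5 239.3] [0.54552213 0.25764869 0.161     ]
side wand_handle 0.57 [160.7 175.1] [0.56634628 0.254151   0.287     ]
side wand 0.65 [170.1 194.2] [0.55937137 0.24436101 0.246     ]
wrist wand_tip 0.87 [281.9 207.3] [0.53622889 0.28771487 0.161     ]
wrist wand_handle 0.57 [282.4 285.7] [0.53466816 0.29255782 0.287     ]
wrist wand 0.66 [281.8 247.1] [0.53526324 0.28821367 0.246     ]
```

View pics/side20.png

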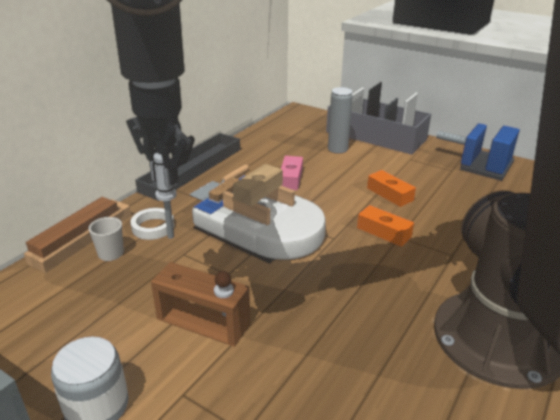

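View pics/scene20.png

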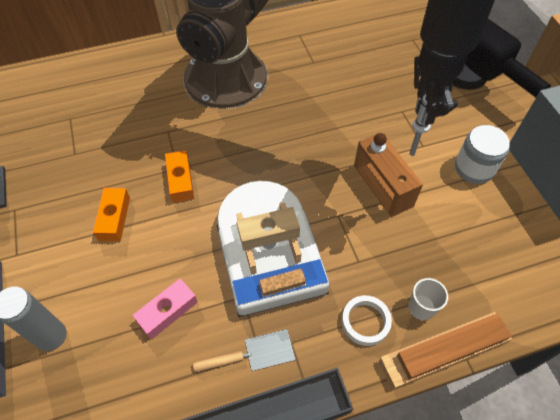

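```bash
cat > ax.py <<'E'
from h import *
def tri(rays):
    A=np.zeros((3,3));b=np.zeros(3)
    for d,o in rays:
        d=d/np.linalg.norm(d);M=np.eye(3)-np.outer(d,d);A+=M;b+=M@o
    return np.linalg.solve(A,b)
def run(name,view=True):
    s=robot.get_state();Rt=R.from_quat(s['ee_rot']).as_matrix();pos=s['position']
    p=capture('wrist');save(p,'w'+name);W=cloud(p);L=np.nan_to_num((W-pos)@Rt,nan=9)*1000
    m=(abs(L[...,0])<25)&(abs(L[...,1])<28)&(L[...,2]>42)&(L[...,2]<118)
    rows=[]
    for r in range(420):
        c=np.where(m[r])[0]
        if len(c)>8:
            q=L[r,c];rows.append(((q[:,0].min()+q[:,0].max())/2,np.percentile(q[:,1],10),np.median(q[:,2]),np.ptp(q[:,0])))
    a=np.array(rows)
    if len(a)>5:
        g=a[a[:,3]<16];kx=np.polyfit(g[:,2],g[:,0],1);ky=np.polyfit(g[:,2],g[:,1]+5.7,1)
        print('stem rows',len(g),'z',g[0,2],g[-1,2],'w',np.median(g[:,3]),'slope x,y(tool)',kx[0],ky[0],'at0',kx[1],ky[1])
        zt=117; tl=np.array([np.polyval(kx,zt),np.polyval(ky,zt),zt])/1000
        dirw=Rt@np.array([kx[0],ky[0],1]);dirw/=np.linalg.norm(dirw)
        print('tip tool',tl*1000,'world',(pos+Rt@tl)*1000,'dir world',np.round(dirw,4),'zmax stem',L[m][:,2].max())
E
python3 -c "
import st,ax;ax.run('21')"
```

```text
t 18.67 pos [533.7 278.2 301.8] jawyaw -3.7563060877802914 tilt [0.0177 0.0056] F [-0.5  0.2 -0.3] w 0.024524638576186225
stem rows 23 z 112.43905531288355 62.72740656169266 w 10.820666282962923 slope x,y(tool) 0.007428607173670316 -0.0031443461541301792 at0 -1.0029920508407855 -0.666952558599164
tip tool [ -0.13384501  -1.03484106 117.        ] world [535.86534097 277.78519183 184.78826164] dir world [ 0.0101  0.0029 -0.9999] zmax stem 117.03200649161856
```

View pics/w21.png

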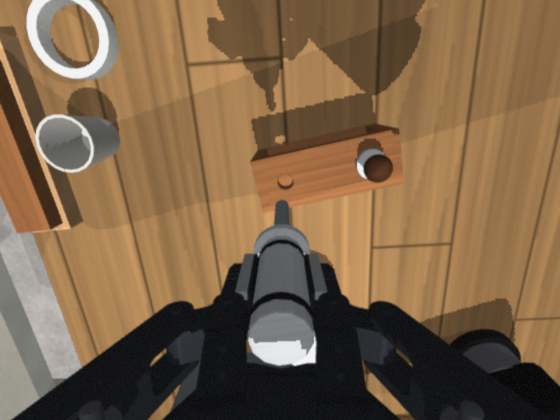

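The wand is held with its tip 117 mm below the TCP as expected, 0.6° off vertical. The awl is still in the rack. Moving slowly back to the board.

Request:
carry_out --motion '[{"dp": [-3,-14,0],"yaw": 0,"hand": -1},{"dp": [-3,-14,0],"yaw": 0,"hand": -1},{"dp": [-3,-14,0],"yaw": 0,"hand": -1},{"dp": [-3,-14,0],"yaw": 0,"hand": -1},{"dp": [-3,-14,0],"yaw": 0,"hand": -1}]'

```text
t: 19.13
position: [0.5444, 0.2037, 0.301]
ee_rot: [0.031, 0.999, 0.003, 0.009]
contact_force: [0.5, -0.5, -1.0]
width: 0.0246
```

Request:
carry_out --motion '[{"dp": [-3,-14,0],"yaw": 0,"hand": -1},{"dp": [-3,-14,0],"yaw": 0,"hand": -1},{"dp": [-3,-14,0],"yaw": 0,"hand": -1},{"dp": [-3,-14,0],"yaw": 0,"hand": -1},{"dp": [-3,-14,0],"yaw": 0,"hand": -1}]'

```text
t: 19.55
position: [0.5554, 0.1223, 0.3019]
ee_rot: [0.033, 0.999, 0.003, 0.009]
contact_force: [-0.3, -0.2, -0.6]
width: 0.0248
```

```bash
python3 st.py
```

```text
t 19.55 pos [555.4 122.3 301.9] jawyaw -3.7997575871574942 tilt [0.0186 0.0058] F [-0.3 -0.2 -0.6] w 0.024760386882248218
```

Request:
carry_out --motion '[{"dp": [-3,-15,0],"yaw": 0,"hand": -1},{"dp": [-3,-15,0],"yaw": 0,"hand": -1},{"dp": [-3,-15,0],"yaw": 0,"hand": -1},{"dp": [-3,-15,0],"yaw": 0,"hand": -1},{"dp": [-3,-15,0],"yaw": 0,"hand": -1}]'

```text
t: 19.97
position: [0.5648, 0.0356, 0.3028]
ee_rot: [0.035, 0.999, 0.004, 0.01]
contact_force: [0.2, 0.6, -2.2]
width: 0.0245
```

Request:
carry_out --motion '[{"dp": [-3,-15,0],"yaw": 0,"hand": -1},{"dp": [-3,-15,0],"yaw": 0,"hand": -1},{"dp": [-3,-15,0],"yaw": 0,"hand": -1},{"dp": [-3,-10,0],"yaw": 0,"hand": -1},{"dp": [0,0,0],"yaw": 0,"hand": -1}]'

```text
t: 20.38
position: [0.5714, -0.032, 0.3037]
ee_rot: [0.038, 0.999, 0.003, 0.011]
contact_force: [-0.1, 0.3, -1.7]
width: 0.0246
```

```bash
python3 -c "
import st,ax,rel;ax.run('22');rel.run('22')"
```

```text
t 20.38 pos [571.4 -32.  303.7] jawyaw -4.40481097408103 tilt [0.0221 0.0061] F [-0.1  0.3 -1.7] w 0.024580440159189178
stem rows 23 z 112.34101258674607 62.01257921940043 w 10.72127686319569 slope x,y(tool) 0.008352346498341146 -0.001621516150515062 at0 -1.1026154814795106 -0.696263833131071
tip tool [ -0.12539094  -0.88598122 117.        ] world [574.04536697 -32.19068096 186.71776716] dir world [ 0.0137  0.0052 -0.9999] zmax stem 117.19298509680472
block 4853 [578.2 -49.9] [120.2  51.7] 87.12
rail 402 [528.6 -96.2] [11.6 37.4]
rail 346 [ 623.4 -100.7] [11.9 33.3]
rail 343 [533.8  -0.6] [12.9 37.2]
rail 292 [628.1  -5.4] [11.8 32.8]
ends 130.3057298993217 108.54012678912471 mid [577.35999697 -50.28013673]
0.91 [ 0.37630036 -0.17856081  0.12      ]
0.81 [ 0.57669829 -0.05044543  0.12      ]
```

View pics/w22.png

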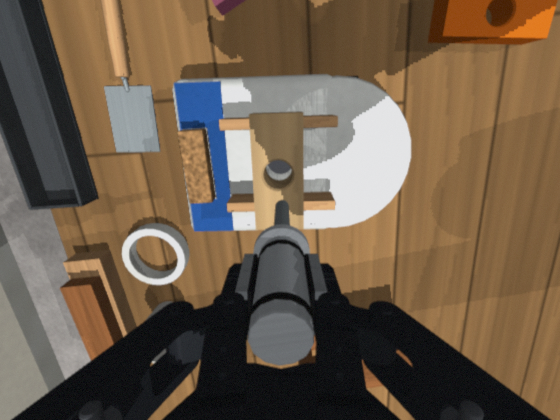

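Hole at image (279,172), stem tip at (282,210), tip about 18 mm short in y. The wand leans 0.8°, so I make a fast upward stroke, which reduces +x tilt, before descending.

Request:
carry_out --motion '[{"dp": [0,0,-40],"yaw": 0,"hand": -1},{"dp": [0,0,-40],"yaw": 0,"hand": -1},{"dp": [0,0,0],"yaw": 0,"hand": -1}]'

```text
t: 20.78
position: [0.5677, -0.0294, 0.3834]
ee_rot: [0.037, 0.999, 0.003, 0.007]
contact_force: [1.0, -0.1, 0.6]
width: 0.0246
```

```bash
python3 st.py
```

```text
t 20.78 pos [567.7 -29.4 383.4] jawyaw -4.263402724992912 tilt [0.0151 0.0053] F [ 1.  -0.1  0.6] w 0.024567444043089217
```

Request:
carry_out --motion '[{"dp": [-1,-3,10],"yaw": 0,"hand": -1},{"dp": [-1,-3,10],"yaw": 0,"hand": -1},{"dp": [-1,-3,10],"yaw": 0,"hand": -1},{"dp": [-1,-3,10],"yaw": 0,"hand": -1},{"dp": [-1,-3,10],"yaw": 0,"hand": -1}]'

```text
t: 21.2
position: [0.5731, -0.0425, 0.3309]
ee_rot: [0.035, 0.999, 0.004, 0.01]
contact_force: [0.3, -0.1, -0.7]
width: 0.0246
```

Request:
carry_out --motion '[{"dp": [0,0,10],"yaw": 0,"hand": -1},{"dp": [0,0,5],"yaw": 0,"hand": -1},{"dp": [0,0,0],"yaw": 0,"hand": -1}]'

```text
t: 21.45
position: [0.5712, -0.0434, 0.308]
ee_rot: [0.036, 0.999, 0.003, 0.005]
contact_force: [1.1, -0.4, -1.5]
width: 0.0247
```

```bash
python3 st.py
```

```text
t 21.45 pos [571.2 -43.4 308. ] jawyaw -4.092754137223883 tilt [0.0102 0.0062] F [ 1.1 -0.4 -1.5] w 0.02467271224899577
```

Request:
carry_out --motion '[{"dp": [0,0,-40],"yaw": 0,"hand": -1},{"dp": [0,0,-40],"yaw": 0,"hand": -1},{"dp": [0,0,-20],"yaw": 0,"hand": -1},{"dp": [0,0,0],"yaw": 0,"hand": -1}]'

```text
t: 21.78
position: [0.5684, -0.0448, 0.407]
ee_rot: [0.036, 0.999, 0.002, -0.0]
contact_force: [0.7, -1.2, -1.3]
width: 0.0245
```

```bash
python3 st.py
```

```text
t 21.78 pos [568.4 -44.8 407. ] jawyaw -4.134926662450057 tilt [-0.0004  0.0034] F [ 0.7 -1.2 -1.3] w 0.024528762436130384
```

Request:
carry_out --motion '[{"dp": [0,0,16],"yaw": 0,"hand": -1},{"dp": [0,0,16],"yaw": 0,"hand": -1},{"dp": [0,0,16],"yaw": 0,"hand": -1},{"dp": [0,0,16],"yaw": 0,"hand": -1},{"dp": [0,0,10],"yaw": 0,"hand": -1}]'

```text
t: 22.2
position: [0.5709, -0.0441, 0.3344]
ee_rot: [0.036, 0.999, 0.003, 0.005]
contact_force: [-0.7, 0.5, -1.0]
width: 0.025
```

Request:
carry_out --motion '[{"dp": [-2,-1,10],"yaw": 0,"hand": -1},{"dp": [-2,-1,10],"yaw": 0,"hand": -1},{"dp": [0,0,0],"yaw": 0,"hand": -1},{"dp": [0,0,0],"yaw": 0,"hand": -1}]'

```text
t: 22.53
position: [0.5745, -0.0466, 0.3098]
ee_rot: [0.036, 0.999, 0.002, 0.003]
contact_force: [-0.8, 0.2, -0.3]
width: 0.0248
```

```bash
python3 -c "
import st,ax,rel;ax.run('23');rel.run('23');ax.run('23')"
```

```text
t 22.53 pos [574.5 -46.6 309.8] jawyaw -4.130091060424525 tilt [0.006  0.0044] F [-0.8  0.2 -0.3] w 0.02479280939906011
stem rows 23 z 113.05052410467799 62.10532845087798 w 10.796091826451235 slope x,y(tool) 0.006955414327367163 -0.001509024338231123 at0 -0.9217119658231187 -0.7124395762463278
tip tool [-1.07928490e-01 -8.88995424e-01  1.17000000e+02] world [575.21545519 -46.93936122 192.75178493] dir world [-0.001   0.0034 -1.    ] zmax stem 117.52443139619463
block 4012 [577.9 -53.6] [112.9  51.7] 87.26
rail 372 [528.3 -96.3] [12.  36.4]
rail 343 [ 622.8 -100.6] [12.2 34.3]
rail 315 [533.1  -0.6] [12.4 35.8]
rail 276 [627.8  -5.7] [11.9 33.7]
ends 130.0114387213141 108.04118651068349 mid [577.34604934 -50.62913891]
0.81 [ 0.37621543 -0.18152647  0.12      ]
0.78 [ 0.57618657 -0.04861985  0.12      ]
stem rows 23 z 112.79584400566496 61.9424602722289 w 10.815846753922699 slope x,y(tool) 0.007039219785897475 -0.0020666780073076638 at0 -0.9655806205803587 -0.6143657099470815
tip tool [ -0.14199191  -0.85616704 117.        ] world [575.49276452 -46.72431199 193.44616006] dir world [-1.0e-04  3.2e-03 -1.0e+00] zmax stem 116.91280552060172
```

Request:
carry_out --motion '[{"dp": [-1.5,-1.5,8],"yaw": 0,"hand": -1},{"dp": [-1.5,-1.5,8],"yaw": 0,"hand": -1},{"dp": [0,0,8],"yaw": 0,"hand": -1},{"dp": [0,0,8],"yaw": 0,"hand": -1},{"dp": [0,0,0],"yaw": 0,"hand": -1}]'

```text
t: 23.15
position: [0.5786, -0.0496, 0.277]
ee_rot: [0.036, 0.999, 0.003, 0.005]
contact_force: [-0.5, -0.6, -2.0]
width: 0.0247
```

```bash
python3 - <<'E'
import st,ax
from h import *
ax.run('24')
for n in['scene','side']:
    p=capture(n);save(p,n+'24')
E
python3 - <<'E'
import cv2
a=cv2.imread('pics/scene24.png')[150:290,190:340];b=cv2.imread('pics/side24.png')[110:250,190:340]
cv2.imwrite('pics/z24.png',cv2.resize(cv2.hconcat([a,b]),None,fx=2.6,fy=2.6,interpolation=cv2.INTER_CUBIC))
E
```

```text
t 23.15 pos [578.6 -49.6 277. ] jawyaw -4.129006593430119 tilt [0.0108 0.0058] F [-0.5 -0.6 -2. ] w 0.024748367765261497
stem rows 23 z 112.14980227040688 61.76935207496591 w 10.781629039884773 slope x,y(tool) 0.007476661807634848 -0.0010380597493646188 at0 -0.9785090203093338 -0.7360615113025059
tip tool [-1.03739589e-01 -8.57514502e-01  1.17000000e+02] world [579.85185004 -49.82970572 160.02878796] dir world [ 0.0032  0.0053 -1.    ] zmax stem 117.34667909890383
```

View pics/z24.png

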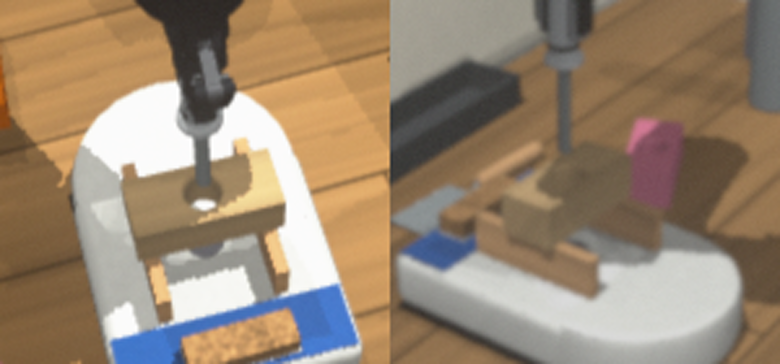

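View pics/w24.png

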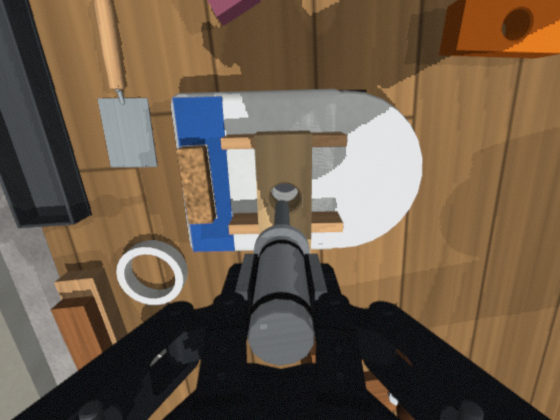

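```bash
cat > proj.py <<'E'
from h import *
def proj(p,X):
    A=R.from_quat(p['attitude']).as_matrix();q=A.T@(np.array(X)-np.array(p['xyz']));K=np.array(p['K']);u=K@np.array([q[0],-q[1],-q[2]]);return u[:2]/u[2]
E
python3 - <<'E'
from proj import *
import st
p=capture('scene');
print('hole top',proj(p,[.578,-.05,.14]),'tip',proj(p,[.57985,-.0498,.16]),'tip if centred',proj(p,[.578,-.05,.16]))
p=capture('side');
print('side tip',proj(p,[.57985,-.0498,.16]),'hole',proj(p,[.578,-.05,.14]))
E
python3 - <<'E'
import cv2
a=cv2.imread('pics/scene24.png')[195:245,240:300];b=cv2.imread('pics/side24.png')[130:180,230:290]
cv2.imwrite('pics/zz24.png',cv2.resize(cv2.hconcat([a,b]),None,fx=6,fy=6,interpolation=cv2.INTER_CUBIC))
E
```

```text
t 23.3 pos [579.5 -49.7 279.3] jawyaw -4.101182586618532 tilt [0.0134 0.0055] F [ 0.1  0.3 -0.4] w 0.02465084691256471
hole top [267.02230103 223.84240817] tip [267.15331178 219.53650965] tip if centred [266.7821544  218.80110445]
side tip [256.98895501 168.44155064] hole [257.83073727 176.32741994]
```

View pics/zz24.png

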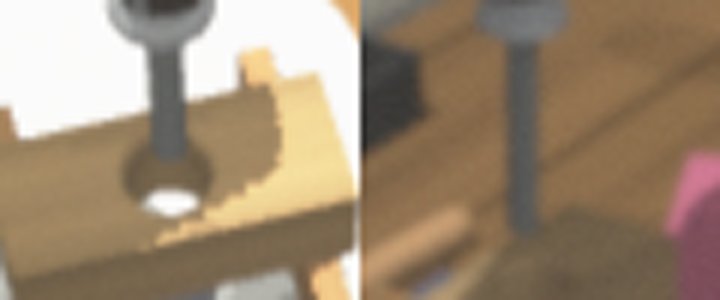

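Request:
carry_out --motion '[{"dp": [0,0,-40],"yaw": 0,"hand": -1},{"dp": [0,0,-40],"yaw": 0,"hand": -1},{"dp": [0,0,0],"yaw": 0,"hand": -1}]'

```text
t: 23.65
position: [0.5773, -0.0504, 0.3611]
ee_rot: [0.036, 0.999, 0.002, 0.005]
contact_force: [1.6, -0.1, 1.0]
width: 0.025
```

```bash
python3 st.py
```

```text
t 23.65 pos [577.3 -50.4 361.1] jawyaw -4.106305757869748 tilt [0.0095 0.0044] F [ 1.6 -0.1  1. ] w 0.025011643129101858
```

Request:
carry_out --motion '[{"dp": [0,0,8],"yaw": 0,"hand": -1},{"dp": [0,0,8],"yaw": 0,"hand": -1},{"dp": [0,0,8],"yaw": 0,"hand": -1},{"dp": [0,0,8],"yaw": 0,"hand": -1},{"dp": [0,0,8],"yaw": 0,"hand": -1}]'

```text
t: 24.07
position: [0.5786, -0.0499, 0.3208]
ee_rot: [0.036, 0.999, 0.003, 0.008]
contact_force: [-0.6, 0.3, -1.9]
width: 0.0246
```

```bash
python3 st.py
```

```text
t 24.07 pos [578.6 -49.9 320.8] jawyaw -4.09564814872165 tilt [0.016 0.006] F [-0.6  0.3 -1.9] w 0.024640521987221078
```

Request:
carry_out --motion '[{"dp": [0,0,-40],"yaw": 0,"hand": -1},{"dp": [0,0,-40],"yaw": 0,"hand": -1},{"dp": [0,0,-40],"yaw": 0,"hand": -1},{"dp": [0,0,-5],"yaw": 0,"hand": -1},{"dp": [0,0,0],"yaw": 0,"hand": -1}]'

```text
t: 24.48
position: [0.5724, -0.051, 0.4345]
ee_rot: [0.036, 0.999, 0.001, -0.005]
contact_force: [-0.1, 0.2, -2.9]
width: 0.0251
```

```bash
python3 st.py
```

```text
t 24.48 pos [572.4 -51.  434.5] jawyaw -4.1376383994886625 tilt [-0.01    0.0024] F [-0.1  0.2 -2.9] w 0.02508171617748661
```

Request:
carry_out --motion '[{"dp": [0,0,12],"yaw": 0,"hand": -1},{"dp": [0,0,12],"yaw": 0,"hand": -1},{"dp": [0,0,12],"yaw": 0,"hand": -1},{"dp": [0,0,12],"yaw": 0,"hand": -1},{"dp": [0,0,0],"yaw": 0,"hand": -1}]'

```text
t: 24.9
position: [0.5713, -0.0506, 0.3773]
ee_rot: [0.036, 0.999, 0.001, -0.008]
contact_force: [-0.5, -0.3, -1.1]
width: 0.0245
```

```bash
python3 st.py
```

```text
t 24.9 pos [571.3 -50.6 377.3] jawyaw -4.149856871238314 tilt [-0.0151  0.0024] F [-0.5 -0.3 -1.1] w 0.02454576542944157
```

Request:
carry_out --motion '[{"dp": [-1,0,16],"yaw": 0,"hand": -1},{"dp": [-1,0,16],"yaw": 0,"hand": -1},{"dp": [-1,0,16],"yaw": 0,"hand": -1},{"dp": [-1,0,16],"yaw": 0,"hand": -1},{"dp": [0,0,0],"yaw": 0,"hand": -1}]'

```text
t: 25.32
position: [0.5727, -0.0512, 0.3058]
ee_rot: [0.036, 0.999, -0.0, -0.011]
contact_force: [-0.8, -0.3, -1.6]
width: 0.0246
```

```bash
python3 st.py
```

```text
t 25.32 pos [572.7 -51.2 305.8] jawyaw -4.1565515394866 tilt [-0.0216  0.0007] F [-0.8 -0.3 -1.6] w 0.024639903052331533
```

```bash
python3 - <<'E'
import st
from h import *
for i in range(4):
    capture('wrist');s=robot.get_state();r=R.from_quat(s['ee_rot']).as_matrix();print(np.round(s['position']*1000,1),np.round(r[:2,2],4),np.round(s['joint_velocities'],4))
E
```

```text
t 25.32 pos [572.7 -51.2 305.8] jawyaw -4.1565515394866 tilt [-0.0216  0.0007] F [-0.8 -0.3 -1.6] w 0.024639903052331533
[573.3 -51.3 307.5] [-0.0201  0.0002] [ 0.0008 -0.022   0.0545  0.0176 -0.0286  0.0002]
[574.1 -51.4 309.2] [-0.0175  0.0002] [ 0.0011 -0.0211  0.038   0.0098 -0.008   0.001 ]
[574.6 -51.4 310.4] [-0.0154  0.0004] [ 0.0002 -0.0139  0.0201  0.0027 -0.0004 -0.0008]
[574.9 -51.3 311. ] [-0.0141  0.0007] [-0.0006 -0.0094  0.0068 -0.0016  0.003  -0.0011]
```

Request:
carry_out --motion '[{"dp": [0,0,30],"yaw": 0,"hand": -1}]'

```text
t: 25.6
position: [0.5781, -0.0515, 0.2875]
ee_rot: [0.036, 0.999, 0.0, -0.001]
contact_force: [1.6, 0.5, 1.1]
width: 0.0243
```

```bash
python3 - <<'E'
import st
from h import *
for i in range(4):
    capture('wrist');s=robot.get_state();r=R.from_quat(s['ee_rot']).as_matrix();print(np.round(s['position']*1000,1),np.round(r[:2,2],4),np.round(s['joint_velocities'],4))
E
```

```text
t 25.6 pos [578.1 -51.5 287.5] jawyaw -4.074950287613877 tilt [-0.0026  0.0006] F [1.6 0.5 1.1] w 0.024331114471236304
[574.1 -50.9 278.1] [-0.0144  0.0021] [-1.000e-04  3.400e-02 -2.480e-02 -4.530e-02 -1.152e-01  5.000e-04]
[573.  -51.1 278.6] [-0.0183  0.0012] [-0.0002 -0.0119  0.0559  0.0225 -0.0731  0.0013]
[573.7 -51.4 280.5] [-0.0167  0.0004] [ 0.0006 -0.0156  0.0483  0.0226 -0.0214  0.    ]
[574.5 -51.5 281.8] [-0.0144  0.0001] [-0.0002 -0.0107  0.0286  0.0109  0.0006 -0.0004]
```

Clear now: a row bakes in whatever transient tilt exists as it begins. Single rows followed by settling (a few camera calls) don't drift, and "fast down row + hold row" adds about +0.012 of x tilt. I use that to level the wand.

Request:
carry_out --motion '[{"dp": [0,0,-40],"yaw": 0,"hand": -1}]'

```text
t: 25.88
position: [0.5718, -0.0512, 0.3159]
ee_rot: [0.036, 0.999, -0.001, -0.013]
contact_force: [-0.5, 0.6, -3.7]
width: 0.0247
```

```bash
cat > settle.py <<'E'
from h import *
for i in range(7): p=capture('wrist')
import st
E
python3 settle.py
```

```text
t 26.23 pos [575.  -51.5 322.1] jawyaw -4.121134531124557 tilt [-0.0142  0.0002] F [-0.4 -0.  -1.2] w 0.024803128348855306
```

Request:
carry_out --motion '[{"dp": [0,0,30],"yaw": 0,"hand": -1},{"dp": [0,0,0],"yaw": 0,"hand": -1}]'

```text
t: 26.4
position: [0.5744, -0.0514, 0.2917]
ee_rot: [0.036, 0.999, 0.0, -0.007]
contact_force: [-1.3, -0.8, -4.2]
width: 0.0246
```

```bash
python3 settle.py
```

```text
t 26.75 pos [577.7 -51.7 298.3] jawyaw -4.074067435847109 tilt [-0.0038  0.0001] F [-0.8 -0.4 -1.1] w 0.024689634324947647
```

Request:
carry_out --motion '[{"dp": [0,0,-20],"yaw": 0,"hand": -1}]'

```text
t: 26.83
position: [0.5761, -0.0515, 0.3151]
ee_rot: [0.036, 0.999, -0.0, -0.005]
contact_force: [-0.5, -1.1, -2.7]
width: 0.0241
```

```bash
python3 settle.py
```

```text
t 27.18 pos [577.5 -51.7 317.8] jawyaw -4.075992093820017 tilt [-0.0046  0.0001] F [ 0.2 -0.3 -0.9] w 0.024602290360551456
```

Request:
carry_out --motion '[{"dp": [0,0,32],"yaw": 0,"hand": -1},{"dp": [0,0,0],"yaw": 0,"hand": -1}]'

```text
t: 27.35
position: [0.5772, -0.0516, 0.2848]
ee_rot: [0.036, 0.999, 0.0, -0.002]
contact_force: [-1.8, 0.1, -4.0]
width: 0.025
```

```bash
python3 settle.py; python3 -c "
import ax,rel;ax.run('25');ax.run('25b');rel.run('25')"
```

```text
t 27.7 pos [580.8 -51.9 292.2] jawyaw -4.027374832686897 tilt [0.0068 0.    ] F [-0.1 -0.1 -1.4] w 0.02452840907595441
stem rows 23 z 112.01651257483775 61.2689509387268 w 10.70648633166438 slope x,y(tool) 0.004255537605444131 -0.0017296413209700974 at0 -0.7169220297843525 -0.7165196245057691
tip tool [ -0.21902413  -0.91888766 117.        ] world [581.72340648 -52.80471466 175.23349204] dir world [ 0.0025 -0.0014 -1.    ] zmax stem 117.75677867748819
stem rows 23 z 112.11447861899217 61.605012760724975 w 10.828163530693917 slope x,y(tool) 0.0070790406938237346 -0.0020178422772337916 at0 -0.9525762872428096 -0.7344173695977754
tip tool [ -0.12432853  -0.97050492 117.        ] world [581.4687622  -52.81565608 174.9813508 ] dir world [-7.0e-04 -1.4e-03 -1.0e+00] zmax stem 117.21309921200923
block 4031 [577.7 -54.2] [111.5  52. ] 87.23
rail 392 [527.9 -96.4] [11.9 35.7]
rail 380 [ 622.4 -100.8] [11.8 34.9]
rail 343 [532.6  -0.6] [12.6 35.7]
rail 311 [627.1  -5.3] [11.8 33.7]
ends 129.90180215396947 108.11106486805788 mid [577.29338914 -50.63651274]
0.85 [ 0.57214574 -0.05149038  0.12      ]
0.67 [ 0.37835207 -0.18242398  0.12      ]
```

Request:
carry_out --motion '[{"dp": [4,2.5,0],"yaw": 0,"hand": -1}]'

```text
t: 27.98
position: [0.5768, -0.0493, 0.2913]
ee_rot: [0.035, 0.999, 0.0, 0.003]
contact_force: [-1.0, 0.9, -0.7]
width: 0.0248
```

```bash
python3 settle.py; python3 -c "
import ax;ax.run('26');ax.run('26b')"
```

```text
t 28.33 pos [576.6 -49.1 291.5] jawyaw -4.0240646206660085 tilt [ 0.0058 -0.    ] F [ 0.6 -0.2 -1.7] w 0.02488578325626768
stem rows 23 z 113.37450717613723 62.48351883824062 w 10.804759876823468 slope x,y(tool) 0.004851365746426691 -0.0026061011602579484 at0 -0.7805330923276466 -0.5964758384903526
tip tool [ -0.2129233   -0.90138967 117.        ] world [577.41361802 -50.02290695 174.45424696] dir world [ 8.0e-04 -2.3e-03 -1.0e+00] zmax stem 116.4728085806185
stem rows 23 z 112.35400852458832 61.618249853145485 w 10.804633295457212 slope x,y(tool) 0.005206933650315025 -0.0015593245305105395 at0 -0.8248573761980169 -0.6875056169384088
tip tool [ -0.21564614  -0.86994659 117.        ] world [577.40977199 -49.98683091 174.40439029] dir world [ 4.0e-04 -1.2e-03 -1.0e+00] zmax stem 116.50354208015176
```

Wand upright (<0.15°) and tip at (577.4,-50.0) over the hole. Lowering in short isolated rows with settling.

Request:
carry_out --motion '[{"dp": [-0.3,0,15],"yaw": 0,"hand": -1}]'

```text
t: 28.52
position: [0.5785, -0.0492, 0.2791]
ee_rot: [0.035, 0.999, 0.0, 0.005]
contact_force: [0.2, 0.3, -0.5]
width: 0.0244
```

```bash
python3 settle.py; python3 -c "
import ax;ax.run('27')"
```

```text
t 28.87 pos [577.3 -49.2 277. ] jawyaw -4.027914388234727 tilt [ 0.0064 -0.0001] F [-0.4 -0.6 -1. ] w 0.024721954465708164
stem rows 23 z 112.36556062062509 61.76393112918267 w 10.705020456405073 slope x,y(tool) 0.005530663311880462 -0.005198999310223701 at0 -0.8188199856616856 -0.3776592703141924
tip tool [ -0.17173238  -0.98594219 117.        ] world [578.13410816 -50.17292737 160.03014343] dir world [ 5.0e-04 -4.9e-03 -1.0e+00] zmax stem 117.87257507595002
```

Request:
carry_out --motion '[{"dp": [0.2,0,11],"yaw": 0,"hand": -1}]'

```text
t: 29.0
position: [0.5784, -0.0492, 0.2682]
ee_rot: [0.035, 0.999, 0.0, 0.005]
contact_force: [0.9, 0.0, -1.7]
width: 0.0248
```

```bash
python3 settle.py; python3 - <<'E'
from proj import *
p=capture('scene');save(p,'scene28');print('hole',proj(p,[.578,-.05,.14]),'tip',proj(p,[.578,-.05,.149]))
q=capture('side');save(q,'side28');print('hole',proj(q,[.578,-.05,.14]),'tip',proj(q,[.578,-.05,.149]))
a=cv2.imread('pics/scene28.png')[195:245,240:300];b=cv2.imread('pics/side28.png')[140:190,230:290]
cv2.imwrite('pics/z28.png',cv2.resize(cv2.hconcat([a,b]),None,fx=6,fy=6,interpolation=cv2.INTER_CUBIC))
E
```

```text
t 29.35 pos [577.3 -49.1 266.2] jawyaw -4.025977466634667 tilt [ 0.0067 -0.0001] F [-0.5 -0.5  0.1] w 0.024512053574004305
hole [267.02230103 223.84240817] tip [266.91522433 221.59458924]
hole [257.83073727 176.32741994] tip [257.77504512 172.87743532]
```

View pics/z28.png

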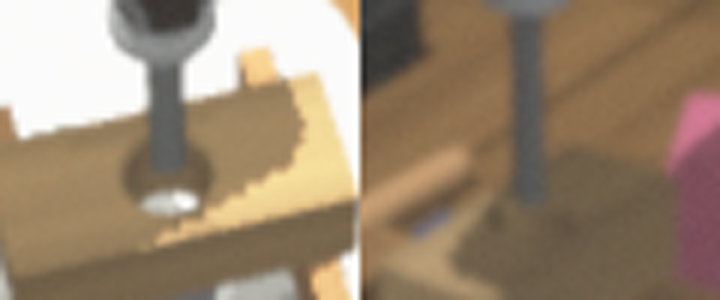

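Scene crop: tip at (167,170) over the hole centre (168,180), matching the centred prediction. Side view agrees to about 1.5 mm. Entering the hole.

Request:
carry_out --motion '[{"dp": [0.2,0,10],"yaw": 0,"hand": -1}]'

```text
t: 29.53
position: [0.5783, -0.0491, 0.2579]
ee_rot: [0.035, 0.999, 0.0, 0.005]
contact_force: [0.5, -1.0, -0.5]
width: 0.0249
```

```bash
python3 settle.py
```

```text
t 29.88 pos [577.2 -49.1 256.3] jawyaw -4.024344157590378 tilt [ 0.0069 -0.0001] F [ 0.7  0.5 -0.3] w 0.0246647248673236
```

Request:
carry_out --motion '[{"dp": [0.2,0,10],"yaw": 0,"hand": -1}]'

```text
t: 29.97
position: [0.5783, -0.0491, 0.2481]
ee_rot: [0.035, 0.999, 0.0, 0.005]
contact_force: [0.3, 0.1, -0.6]
width: 0.025
```

```bash
python3 settle.py
```

```text
t 30.32 pos [577.2 -49.1 246.4] jawyaw -4.019815043657837 tilt [ 0.0071 -0.0001] F [ 1.3 -0.7 -0.5] w 0.02450507084482743
```

Request:
carry_out --motion '[{"dp": [0.2,0,10],"yaw": 0,"hand": -1}]'

```text
t: 30.4
position: [0.5783, -0.0491, 0.2382]
ee_rot: [0.035, 0.999, 0.0, 0.005]
contact_force: [0.0, -0.3, -0.4]
width: 0.0247
```

```bash
python3 settle.py
```

```text
t 30.75 pos [577.2 -49.1 236.6] jawyaw -4.017704817012415 tilt [ 0.0074 -0.0002] F [ 0.3 -0.2 -0.9] w 0.0247398215620187
```

Very stable. Continuing to TCP z ≈ 197 (tip 80).

Request:
carry_out --motion '[{"dp": [0.2,0,10],"yaw": 0,"hand": -1}]'

```text
t: 30.83
position: [0.5783, -0.0491, 0.2283]
ee_rot: [0.035, 0.999, 0.0, 0.006]
contact_force: [0.6, -0.2, 0.1]
width: 0.0246
```

```bash
python3 settle.py
```

```text
t 31.18 pos [577.2 -49.1 226.7] jawyaw -4.017006146911372 tilt [ 0.0076 -0.0002] F [ 0.3 -0.3 -0.7] w 0.02434920900034614
```

Request:
carry_out --motion '[{"dp": [0.2,0,10],"yaw": 0,"hand": -1}]'

```text
t: 31.27
position: [0.5784, -0.049, 0.2185]
ee_rot: [0.035, 0.999, 0.0, 0.006]
contact_force: [0.3, 0.5, -0.8]
width: 0.0245
```

```bash
python3 settle.py
```

```text
t 31.62 pos [577.2 -49.1 216.8] jawyaw -4.010922688688166 tilt [ 0.0077 -0.0003] F [ 0.3  0.6 -1.4] w 0.02456769784628459
```

Request:
carry_out --motion '[{"dp": [0.2,0,10],"yaw": 0,"hand": -1}]'

```text
t: 31.7
position: [0.5784, -0.049, 0.2086]
ee_rot: [0.035, 0.999, 0.0, 0.006]
contact_force: [0.6, 0.1, 0.1]
width: 0.0246
```

```bash
python3 settle.py
```

```text
t 32.05 pos [577.2 -49.1 206.9] jawyaw -4.008549101281611 tilt [ 0.0079 -0.0003] F [ 0.8  0.5 -1.2] w 0.024424419070390557
```

Request:
carry_out --motion '[{"dp": [0.2,0,9.5],"yaw": 0,"hand": -1}]'

```text
t: 32.13
position: [0.5783, -0.049, 0.1991]
ee_rot: [0.035, 0.999, 0.0, 0.006]
contact_force: [0.8, 0.1, -1.3]
width: 0.0244
```

```bash
python3 settle.py; python3 -c "
import ax,rel;ax.run('30');ax.run('30b');rel.run('30')
from proj import *
p=capture('scene');save(p,'scene30')
q=capture('side');save(q,'side30');print('tip',proj(q,[.578,-.05,.08]))
a=cv2.imread('pics/scene30.png')[180:280,210:310];b=cv2.imread('pics/side30.png')[140:240,200:300]
cv2.imwrite('pics/z30.png',cv2.resize(cv2.hconcat([a,b]),None,fx=4,fy=4,interpolation=cv2.INTER_CUBIC))
"
```

```text
t 32.48 pos [577.1 -49.1 197.5] jawyaw -4.004540489840732 tilt [ 0.0081 -0.0004] F [ 1.  -0.4 -1.4] w 0.02432855154353348Traceback (most recent call last):
  File "<string>", line 2, in <module>
    import ax,rel;ax.run('30');ax.run('30b');rel.run('30')
                  ~~~~~~^^^^^^
  File "ax.py", line 18, in run
    g=a[a[:,3]<16];kx=np.polyfit(g[:,2],g[:,0],1);ky=np.polyfit(g[:,2],g[:,1]+5.7,1)
                      ~~~~~~~~~~^^^^^^^^^^^^^^^^^
    raise TypeError("expected non-empty vector for x")
TypeError: expected non-empty vector for x
```

View pics/w30.png

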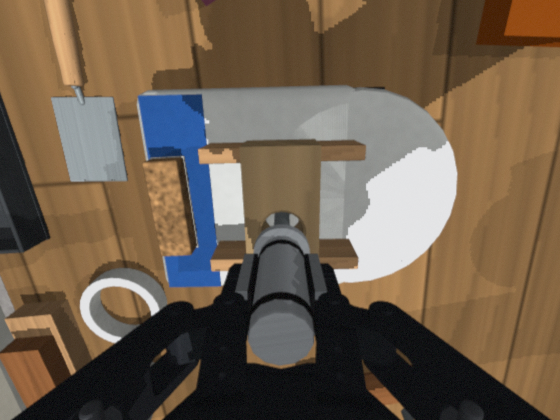

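The stem enters the hole centrally at wrist (282,220), and no contact force was felt. Checking the other views and the block pose.

```bash
python3 -c "
import rel;rel.run('30')
from proj import *
p=capture('scene');save(p,'scene30')
q=capture('side');save(q,'side30');print('tip',proj(q,[.578,-.05,.08]))
a=cv2.imread('pics/scene30.png')[180:280,210:310];b=cv2.imread('pics/side30.png')[140:240,200:300]
cv2.imwrite('pics/z30.png',cv2.resize(cv2.hconcat([a,b]),None,fx=4,fy=4,interpolation=cv2.INTER_CUBIC))
import st
"
```

```text
block 6559 [576.8 -71.8] [76.4 52.2] 87.23
rail 723 [527.3 -96. ] [12.4 34.3]
rail 668 [ 623.7 -100.7] [12.1 32.7]
rail 513 [531.9  -0.6] [12.7 33.6]
rail 382 [630.2  -5.2] [12.5 28.8]
ends 130.05959660202518 108.19397256749383 mid [577.41938301 -50.48897045]
0.61 [ 0.57495191 -0.04875464  0.12      ]
tip [258.19092492 198.64011314]
t 32.73 pos [577.1 -49.1 197.5] jawyaw -4.009810710989337 tilt [ 0.0081 -0.0003] F [ 0.2  0.2 -0.4] w 0.023914400606762188
```

View pics/z30.png

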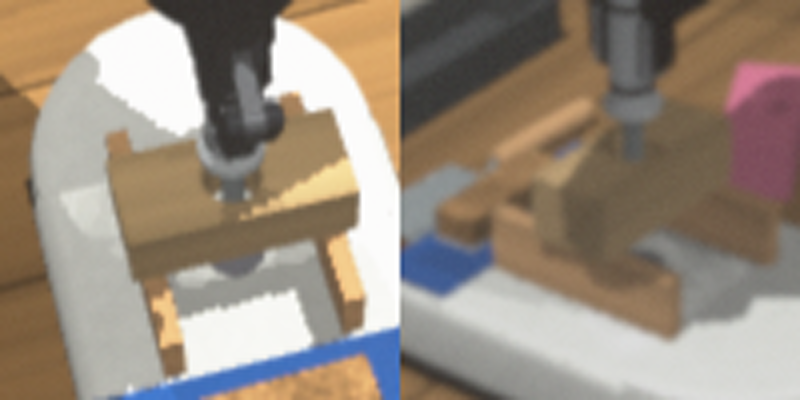

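```bash
python3 -c "
import st
from bench import robot
print(robot.finish_job())"
```

```text
t 32.73 pos [577.1 -49.1 197.5] jawyaw -4.009810710989337 tilt [ 0.0081 -0.0003] F [ 0.2  0.2 -0.4] w 0.023914400606762188
the job is handed in; nothing more can be done
None
```

I handed the job in at 32.7 s with the block across the rails and the gripper still holding the wand in its hole. The interface reports no verdict.

- **Block:** I set it on the rails and measured it about 2.5 mm too far toward +y. I regrasped it, moved it and let go again. It then sat within 0.7 mm of the rail centre in x and y, with its top at about 140 mm and its yaw matching the rails. A last partial view, with the gripper hiding part of the block, showed it had not moved.
- **Wand:** I took it out of the rack by its handle, levelled it above the block and lowered it in steps of 15 mm at first, then about 10 mm. The tip is estimated at about (578, -50, 80.5) mm, which is within about 0.5 mm of the hole axis and in the middle of the gap above the patch. No contact force above the sensor noise was felt on the way down.
- **Tilt:** The wand was under about 0.15° from vertical in most readings above the hole. One noisy reading gave 0.28°, and the tool tilt changed by only about 0.1° during the descent.
- **Check that failed:** The stem-axis fit could not be repeated at the final pose because the block hides the stem. The final tip position is worked out from the tool pose and the last fits made above the hole.
- **Disagreement:** The side camera put the tip about 1.5 mm from the hole centre just before entry. The wrist and scene views showed it centred.
- **Awl and sander:** I never touched either one. The awl was last seen in its hole and the sander at its place on the board.

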